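Load the can lane of an aerosol filling bench in colour order and fit the first valve

ROBOT

A 7-joint arm with a two-finger parallel gripper is mounted at the origin on the work surface. World frame = base frame: x ahead of the robot, y to its left, z up, the work surface at z = 0. Lengths are in mm, angles in rad, forces in N, time in s.
With the tool pointing down it reaches from about 400 to 875 mm from the base axis. Payload 4.4 kg.
Tool frame: the origin (TCP) lies at the very end of the fingers, on their centre line; the grasp point (between the pads) lies 19 mm behind it; z points along the fingers, x is the direction in which the jaws open and shut, and the axes are right-handed (so a half turn about z gives the same grasp; the last joint's range is limited). The gripper opens to 85 mm and grips with 20 to 120 N. Pads are 22 mm wide; open, the fingers measure 114 mm over their backs; the gripper's body (76 mm by 85 mm) begins 54 mm behind the grasp point. The pads swing forward as they close: fully open they stand 13 mm farther back than shut.
Start: joints at [-1.174, 0.628, 0.038, 1.517, -0.027, 0.996, -0.02], TCP at [290.176, 581.649, 231.313] pointing down, gripper open.
Joint ranges: [-3.06, 3.06], [-0.37, 2.12], [-1.25, 1.32], [0.18, 2.47], [-1.1, 4.24], [0.23, 1.98], [-2.94, 2.94]. Speed limits (rad/s): [2.57, 2.57, 3.14, 3.14, 3.14, 3.14, 3.14].

INTERFACE

Orientations are given as [roll, pitch, yaw] about the fixed x, y, z axes, in that order (R = Rz(yaw) Ry(pitch) Rx(roll)).
In Python, from cell import telemetry, get_image, get_calibration, ctrl gives the robot as it stands. The module is installed in compiled form; this text tells all that it offers.
- The arm moves only by the tool arm_command, never from a script. Its arguments are lists of equal length, an entry for each row: "rot": the turn, a rotation vector about the world's x, y, z in degrees, a list of three; "slide": the shift along the world's x, y, z in mm, a list of three; "gripper": the finger opening in mm, from 0 to 85.4. A call has 1 to 5 rows; each row shifts and turns the pose as measured when the row begins; what a row does not reach is not made up. A row lasts 1/12 s, in which the tool goes at most 41.7 mm and 7.16 degrees, less where a joint would pass 70% of its speed; a pose out of reach is approached as far as the arm can. A call with a gripper value outside its range is refused whole. The fingers move at their own pace and stop on an object; the grip force is fixed at half the most. Time passes only in rows, so rows that do not move let the fingers close. It gives the time, the measured TCP pose, the force and the opening at its end, in the units of the state.
- telemetry.read_state(): the state, without advancing time (a new reading comes with each control period).
- get_image(name): name is "scene" or "top" or "wrist"; returns (picture, depth): 480x640x3 uint8, red, green, blue; 480x640 float32, mm along the optical axis (not along the pixel's ray), 0 where there is no reading.
- get_calibration(name): a dict with "fx", "fy", "cx", "cy" (pixels), "D" ([k1, k2, p1, p2, k3] as OpenCV has them; the pictures are not rectified), "xyz" and "attitude" of the camera in the world. Camera axes: x right, y up, looking along -z (the intrinsics and any distortion apply to the point x, -y, -z); pixel columns grow to the right and rows downward; lengths in mm; the calibration is good to about 2 mm. A picture is of the moment at which its call begins: read the wrist's pose just before it. get_calibration takes no time and is no camera call; for the wrist camera it gives the pose at the moment of the call.
- ctrl.finish_job(): hands the job in, once; it reports no verdict.
The state is a dict: "clock": time; "qpos": joint angles; "qd": joint speeds; "tau": joint torques, N m; "eef_pos": TCP position; "tool_rot": TCP orientation; "force": force on the tool from outside, world axes, zero at the start; "torque": the same for the moment, N m; "width": finger opening in mm.
Only numpy, scipy, OpenCV 4.12 (cv2) and the standard library are available. Lean on these libraries where they do the work, as an engineer would, in place of code of your own. Each camera call takes 0.05 s, during which the arm holds its last target.

TASK

Load the can lane for the next paint run, lightest colour first: stand the white can in the lane next to the red end stop, the blue can last, and the yellow can between those two, all three upright and close together with no gap wider than a finger. Drop the valve with the black button into the mouth of the white can so that it sits flat on the rim. Leave the green can, the white-button valve and the dial gauge where they are.

Things in the scene. Friction and masses are not known exactly. Their poses are not given: they have to be found in the camera images.
- white_can: White open aerosol can, upright, 45 mm diameter, 118 mm tall, 60 g. Straight side up to 95 mm, then a shoulder to a 31 mm neck with an aluminium rim; mouth 26 mm wide, 23 mm deep. Origin at the centre of its base, z up.
- yellow_can: Yellow open aerosol can, upright, 45 mm diameter, 118 mm tall, 60 g. Straight side up to 95 mm, then a shoulder to a 31 mm neck with an aluminium rim; mouth 26 mm wide, 23 mm deep. Origin at the centre of its base, z up.
- blue_can: Blue open aerosol can, upright, 45 mm diameter, 118 mm tall, 60 g. Straight side up to 95 mm, then a shoulder to a 31 mm neck with an aluminium rim; mouth 26 mm wide, 23 mm deep. Origin at the centre of its base, z up.
- green_can: Green open aerosol can, upright, 45 mm diameter, 118 mm tall, 60 g. Straight side up to 95 mm, then a shoulder to a 31 mm neck with an aluminium rim; mouth 26 mm wide, 23 mm deep. Origin at the centre of its base, z up. It belongs to another order: a bystander, to be left standing where it is.
- black_valve: The valve to fit: aerosol valve, 12 g: brass-coloured round flange, 31.6 mm wide, 3.5 mm thick; on it a black button, 16 mm diameter, its top 22 mm above the flange's underside; below it a plug, 22.4 mm wide tapering to 10, reaching 19 mm down. Origin: centre of the flange's underside, which seats on a can's rim or on the block; z up. Starts hanging in one hole of the grey block.
- white_valve: Spare, leave in the block: aerosol valve, 12 g: brass-coloured round flange, 31.6 mm wide, 3.5 mm thick; on it a white button, 16 mm diameter, its top 22 mm above the flange's underside; below it a plug, 22.4 mm wide tapering to 10, reaching 19 mm down. Origin: centre of the flange's underside, which seats on a can's rim or on the block; z up. 
- valve_block: Grey drilled holding block, fixed, 60 x 130 x 34 mm (its own x, y, z), with two holes of 26.5 mm on its y axis at y = -33 and +33 mm. Origin at the centre of its underside.
- lane: Can lane, fixed, 260 mm long along its own y. Floor 4 mm above the bench; aluminium rails 56 mm apart, lips flaring to 73 mm at the top, 41 mm above the bench; clamp feet out to x = +-62 mm, 23 mm high. The red stop stands in one end (which end varies), a black pusher block, 16 mm thick, 38 mm tall, in the other, each centred 110 mm from mid-lane. Origin: mid-lane at bench level, z up.
- stop: Red end stop, fixed: block across the lane between the rails, centred 110 mm from mid-lane along the lane's y (+y or -y end), 50 mm wide, 16 mm thick along the lane, with a red knob on top, 63 mm tall in all. Origin at the centre of its underside, on the lane's centre line and floor; axes as the lane.
- gauge: Dial gauge lying flat, a bystander to be left alone: round case of 60 mm diameter, 16 mm high, black rim and white face, with a spindle reaching 78 mm from the centre along its own x. Origin at the centre of its underside. 220 g.
There are look-alikes about, which are no part of the job. Leave any turquoise look-alike of the black_valve alone. What is shaped like the white_can but purple is not meant.

How it is judged (in metres and radians):
At the end, for the whole second after the job is handed in: All three cans upright (0.08 rad) on the lane floor within 9 mm of its centre line, in the order stop, white, yellow, blue with gaps under 18 mm; black-button valve seated in the white can's mouth (centred within 4 mm, flange within 4 mm of the rim, tilt under 0.1 rad); all released, at rest (x of white_can in the frame of lane between -0.009 and 0.009 m and z of each of white_can, yellow_can, blue_can in the frame of lane below 0.01 m and angle between each of white_can, yellow_can, blue_can's own z axis and vertical below 0.08 rad and linear speed of each of white_can, yellow_can, blue_can, black_valve below 0.02 m/s and angular speed of each of white_can, yellow_can, blue_can below 0.2 rad/s and x of yellow_can in the frame of lane between -0.009 and 0.009 m and x of blue_can in the frame of lane between -0.009 and 0.009 m and horizontal distance between white_can and stop below 0.0485 m and horizontal distance between white_can and yellow_can below 0.063 m and horizontal distance between yellow_can and blue_can below 0.063 m and horizontal distance between white_can and blue_can above 0.08 m and z of black_valve in the frame of white_can between 0.114 and 0.122 m and horizontal distance between black_valve and white_can below 0.004 m and angle between black_valve's own z axis and vertical below 0.1 rad); the robot touches nothing.
It fails at once if the green can was pushed more than 15 mm or tipped (distance of green_can from where it was at the start of the episode above 0.015 m or angle between green_can's own z axis and vertical above 0.3 rad).
It fails at once if the white-button valve was moved more than 10 mm (distance of white_valve from where it was at the start of the episode above 0.01 m).
It fails at once if the dial gauge was moved more than 15 mm (distance of gauge from where it was at the start of the episode above 0.015 m).
It also fails if it takes over 99 s, if anything falls off the work surface, if the arm or the gripper's body presses on something with over 40 N, if the wrist force passes 120 N, or if a joint passes its speed limit or range.

## Working session

There is one attempt and no reset: what is moved stays moved. The work goes in short steps, Python scripts to look and compute and a tool call to move; the robot and the scene stay as the last step left them, time stands still between calls to the robot, and variables do not carry over. Pictures are saved under pics/ and viewed, and the job is handed in when it is done.

Besides the shell and the picture viewer there is one more tool, called after "Emit:" as name(argument=value, ...) on one line, values as JSON. arm_command: Moves the arm, as the interface text tells. Its arguments: {"type":"object","properties":{"rot":{"type":"array"},"slide":{"type":"array"},"gripper":{"type":"array"}},"required":["rot","slide","gripper"]}

```bash
mkdir -p pics; ls
python3 - <<'E'
from cell import telemetry, get_image, get_calibration, ctrl
import cv2,numpy as np
print(telemetry.read_state())
for n in ("scene","top","wrist"):
    c=get_calibration(n);print(n,c)
    im,d=get_image(n);cv2.imwrite(f"pics/{n}0.png",im[:,:,::-1]);np.save(f"pics/{n}0_d.npy",d)
E
```

```text
pics
{'clock': 0.0, 'qpos': array([-1.1737993 ,  0.62931354,  0.03843294,  1.51841612, -0.02698976,
        0.9963401 , -0.02000856]), 'qd': array([-8.49576564e-05,  1.63884455e-03, -1.91202165e-04,  9.67433911e-04,
        9.60342099e-04,  1.02700177e-03, -3.36479095e-05]), 'tau': array([ 9.28581831e-04, -5.63385093e+01,  1.22673254e+00, -1.93446118e+01,
        1.10536566e-02,  1.07129026e-02, -2.10249533e-05]), 'eef_pos': array([289.87132345, 581.04439825, 230.39469585]), 'tool_rot': array([3.14156383e+00, 1.95912708e-03, 1.10800249e+00]), 'force': array([-0.5803081 , -0.59676623,  0.05053818]), 'torque': array([-0.03070524,  0.02463824, -0.03057163]), 'width': 85.35559071025949}
scene {'fx': 541.2090573256836, 'fy': 541.2090573256836, 'cx': 313.5044560458703, 'cy': 234.38386764036076, 'D': array([-0.12793225,  0.        ,  0.        ,  0.        ,  0.        ]), 'xyz': array([ 843.68877404, -650.4317551 ,  906.37986604]), 'attitude': array([ 0.69903452, -0.00081748,  0.52573099])}
top {'fx': 514.7847874313668, 'fy': 514.7847874313668, 'cx': 323.6447549838649, 'cy': 242.85544136341528, 'D': array([-0.12370621,  0.        ,  0.        ,  0.        ,  0.        ]), 'xyz': array([ 392.25685759,  -43.69540566, 1385.05050356]), 'attitude': array([ 0.0759416 ,  0.00678771, -1.56250676])}
wrist {'fx': 334.0593516348703, 'fy': 334.0593516348703, 'cx': 324.55658945954923, 'cy': 237.3059603091874, 'D': array([-0.01491419,  0.        ,  0.        ,  0.        ,  0.        ]), 'xyz': array([217.31417078, 617.24788824, 373.09521607]), 'attitude': array([-0.32207997,  0.00176586,  1.10792701])}
```

View pics/scene0.png

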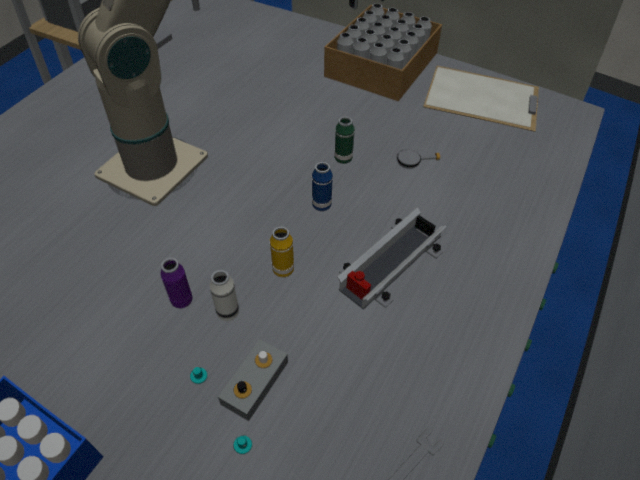

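View pics/top0.png

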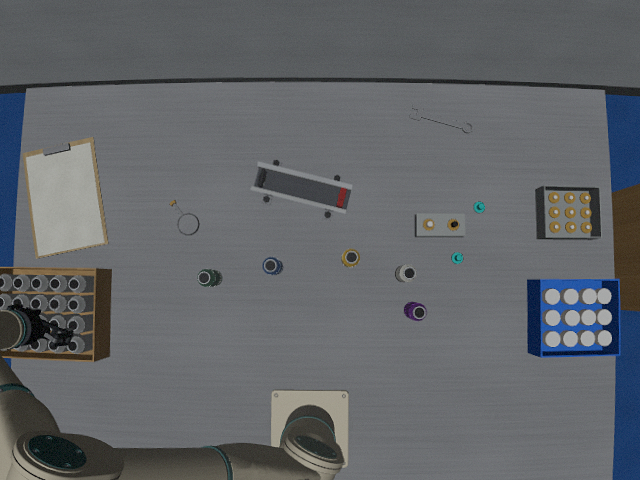

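View pics/wrist0.png

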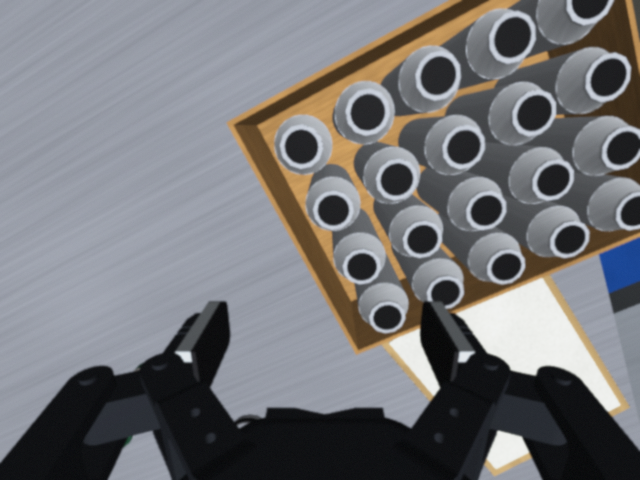

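The scene view shows white can (224,293), yellow (282,251), blue (322,186), green (344,140), purple (176,283). The block has the black valve at (242,388) and the white valve at (263,357). In the lane the red stop is at (360,283) and the pusher at (424,226).

```bash
cat > h.py <<'E'
import numpy as np,cv2
from scipy.spatial.transform import Rotation as R
def K(c): return np.array([[c['fx'],0,c['cx']],[0,c['fy'],c['cy']],[0,0,1]])
def ray(c,uv):
    p=cv2.undistortPoints(np.array([[uv]],float),K(c),c['D'])[0,0]
    d=R.from_euler('xyz',c['attitude']).apply([p[0],-p[1],-1.0]); return c['xyz'],d
def plane(c,uv,z):
    o,d=ray(c,uv); return o+d*(z-o[2])/d[2]
def point(c,uv,depth):
    o,d=ray(c,uv); return o+d*depth
def tri(c1,u1,c2,u2):
    o1,d1=ray(c1,u1);o2,d2=ray(c2,u2)
    s=np.linalg.lstsq(np.c_[d1,-d2],o2-o1,rcond=None)[0]
    a=o1+d1*s[0];b=o2+d2*s[1]; return (a+b)/2,np.linalg.norm(a-b)
def proj(c,P):
    q=R.from_euler('xyz',c['attitude']).inv().apply(np.array(P,float)-c['xyz'])
    q=q*[1,-1,-1]
    return cv2.projectPoints(q.reshape(1,1,3),np.zeros(3),np.zeros(3),K(c),c['D'])[0].ravel()
E
python3 - <<'E'
import cv2
t=cv2.imread('pics/top0.png');s=cv2.imread('pics/scene0.png')
cv2.imwrite('pics/tc.png',cv2.resize(t[150:330,250:500],None,fx=3.2,fy=3.2,interpolation=cv2.INTER_CUBIC))
cv2.imwrite('pics/sc1.png',cv2.resize(s[150:350,150:350],None,fx=3,fy=3,interpolation=cv2.INTER_CUBIC))
cv2.imwrite('pics/sc2.png',cv2.resize(s[200:310,330:460],None,fx=5,fy=5,interpolation=cv2.INTER_CUBIC))
E
```

```text
(no output)
```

View pics/tc.png

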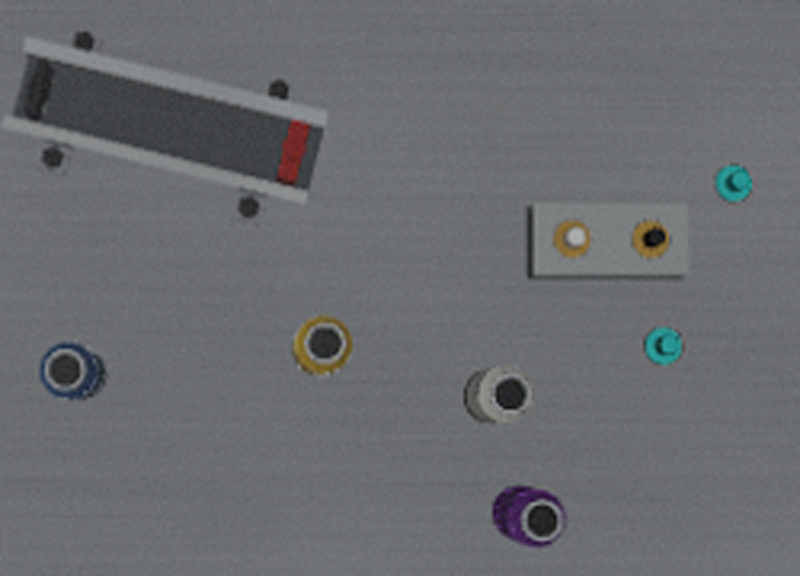

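View pics/sc1.png

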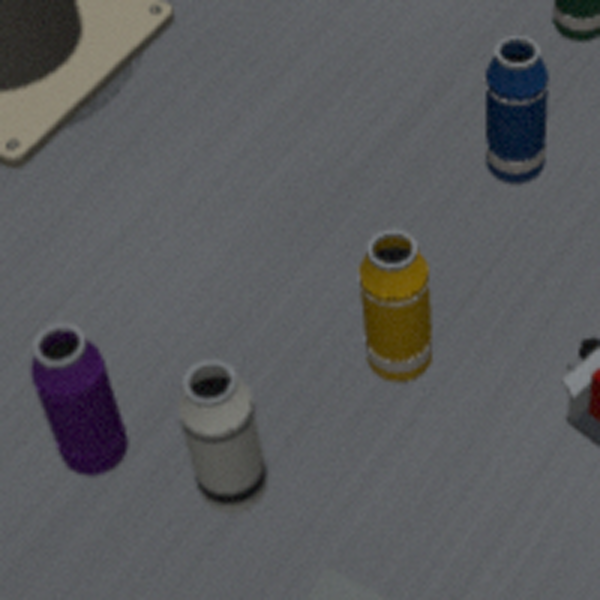

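View pics/sc2.png

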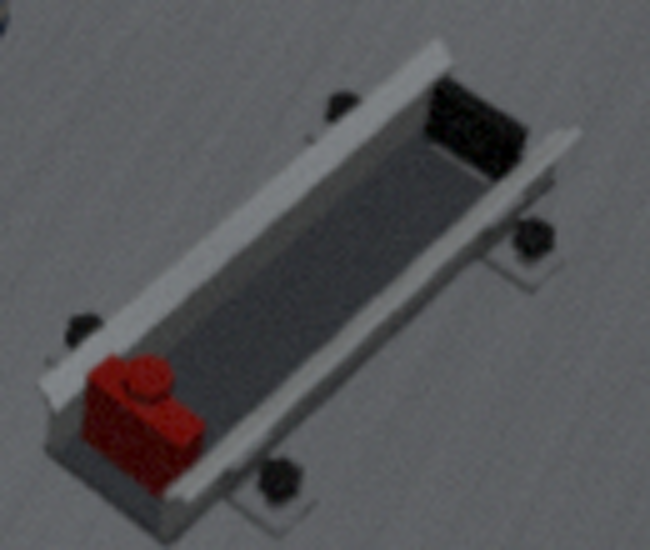

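Run:
```python
from h import *
from cell import get_calibration
T=get_calibration('top');S=get_calibration('scene')
t=lambda x,y:(x/3.2+250-.34,y/3.2+150-.34); s=lambda x,y:(x/3+150-.33,y/3+150-.33); l=lambda x,y:(x/5+330-.4,y/5+200-.4)
def show(n,a,b,z):
    p,e=tri(T,a,S,b); print(n,'tri',p.round(1),'err',round(e,1),'top',plane(T,a,z)[:2].round(1),'scene',plane(S,b,z)[:2].round(1))
show('blue',t(66,370),s(518,52),118)
show('yellow',t(325,343),s(393,249),118)
show('white',t(511,393),s(209,384),118)
show('purple',t(543,520),s(60,345),118)
show('bvalve',t(654,237),(242,385),56)
show('wvalve',t(576,238),(263.5,354.5),56)
# lane lips tops outer corners
for n,a,b in [('A pusher far',(27,38),(580,130)),('B stop far',(327,110),(180,498)),('C stop near',(305,203),(43,388)),('D pusher near',(3,128),(440,42))]:
    show(n,t(*a),l(*b),41)
for n,a in [('green',(209,277)),]:
    print(n,plane(T,a,118))
for n,uv in [('gauge',(188,224))]: print(n,plane(T,uv,16))
d=np.load('pics/top0_d.npy')
for uv in [(352,257),(270,265)]: print(d[uv[1]-2:uv[1]+3,uv[0]])
```

```text
blue tri [432.3  97.2 115.3] err 0.3 top [432.1  96.8] scene [433.8  94.8]
yellow tri [ 454.4 -102.8  115.6] err 0.6 top [ 454.6 -102.5] scene [ 455.3 -104.7]
white tri [ 416.2 -247.2  115.5] err 2.2 top [ 417.  -246.1] scene [ 416.7 -249.2]
purple tri [ 319.4 -271.3  116.6] err 0.7 top [ 319.7 -270.8] scene [ 320.  -272.2]
bvalve tri [ 546.2 -376.    50.6] err 1.3 top [ 546.1 -374.2] scene [ 547.6 -378.1]
wvalve tri [ 545.5 -310.4   51.8] err 0.9 top [ 544.7 -309.8] scene [ 547.4 -311.8]
A pusher far tri [710.7 143.   40.1] err 0.1 top [710.6 142.9] scene [710.8 142.1]
B stop far tri [ 648.4 -108.7   41.2] err 6.2 top [ 651.1 -107. ] scene [ 645.8 -110.4]
C stop near tri [574.4 -89.   36.9] err 1.1 top [573.4 -89.2] scene [576.1 -91.4]
D pusher near tri [636.4 162.5  36.4] err 2.5 top [634.4 161.2] scene [638.5 159. ]
green [401.58366174 248.9186926  118.        ]
gauge [544.62103619 333.62377528  16.        ]
[1291.1779 1289.6185 1291.9713 1298.3146 1292.2605]
[1295.2926 1290.3264 1289.4961 1290.3932 1291.3367]
```

Measured positions agree within 2–3 mm between the views, and the heights match the given sizes. White is at (416.5,-247.5), yellow (455,-103), blue (432.5,96.5) and the black valve (546.5,-376). The lane centre is (642.5,27), with the direction to the stop about (-0.24,-0.97). Moving to a view above the lane.

Emit:
arm_command(rot=[[0,0,-7],[0,0,-7],[0,0,-7],[0,0,-7],[0,0,-7]], slide=[[22,-32,5],[22,-32,5],[22,-32,5],[22,-32,5],[22,-32,5]], gripper=[85,85,85,85,85])

```text
clock: 0.57
eef_pos: [391.3, 424.4, 252.4]
tool_rot: [-3.132, 0.005, 0.495]
force: [0.8, -0.9, 0.1]
width: 85.0
```

Emit:
arm_command(rot=[[0,0,-7],[0,0,-7],[0,0,-7],[0,0,-7],[0,0,-7]], slide=[[22,-34,5],[22,-34,5],[22,-34,5],[22,-34,5],[22,-34,5]], gripper=[85,85,85,85,85])

```text
clock: 0.98
eef_pos: [501.9, 249.0, 277.7]
tool_rot: [-3.132, 0.006, -0.131]
force: [0.6, 0.3, 0.0]
width: 85.1
```

Emit:
arm_command(rot=[[0,0,-3],[0,0,-3],[0,0,0],[0,0,0],[0,0,0]], slide=[[18,-36,5],[18,-36,5],[18,-36,5],[18,-36,5],[18,-36,5]], gripper=[85,85,85,85,85])

```text
clock: 1.4
eef_pos: [592.9, 63.6, 302.9]
tool_rot: [-3.132, 0.007, -0.245]
force: [0.9, 0.4, -0.0]
width: 84.8
```

Emit:
arm_command(rot=[[0,0,0],[0,0,0]], slide=[[20,-30,0],[0,0,0]], gripper=[85,85])

```text
clock: 1.57
eef_pos: [616.2, 20.6, 304.2]
tool_rot: [-3.138, 0.001, -0.257]
force: [-0.2, -0.8, -0.4]
width: 84.8
```

```bash
cat > shot.py <<'E'
import sys,pickle
from h import *
from cell import telemetry,get_image,get_calibration
def shot(n,tag):
    c=get_calibration(n);im,d=get_image(n)
    cv2.imwrite(f'pics/{tag}.png',im[:,:,::-1]);pickle.dump((c,d),open(f'pics/{tag}.pkl','wb'))
if __name__=='__main__':
    shot(sys.argv[1],sys.argv[2]); s=telemetry.read_state(); print(s['clock'],s['eef_pos'].round(1),s['tool_rot'].round(3),s['width'])
E
python3 shot.py wrist w1
```

```text
1.6167 [614.8  23.9 304. ] [-3.136  0.004 -0.256] 84.91940216953114
```

View pics/w1.png

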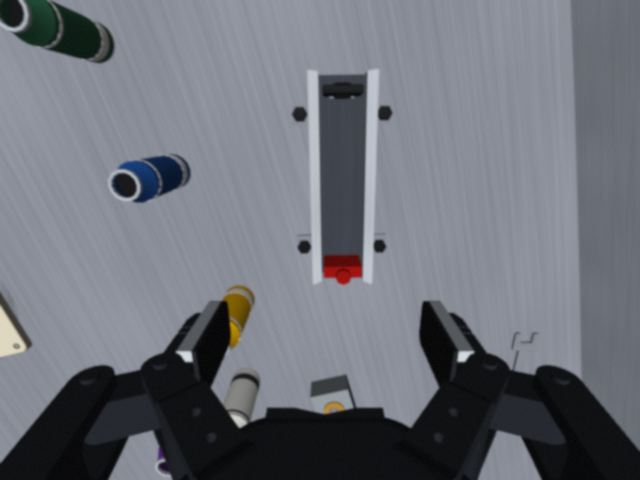

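The wrist view shows the lane lip corners at (308,70), (380,69), (372,283) and (313,283), and the blue can's rim at (125,185).

Run:
```python
from h import *
import pickle
c,d=pickle.load(open('pics/w1.pkl','rb'))
P=[plane(c,u,41)[:2] for u in [(308,70),(380,69),(372,283),(313,283)]]
print(np.round(P,1),np.mean(P,0)); 
print('far floor mid',plane(c,(343,97),4),'stop face? ',plane(c,(342,256),42))
print('blue',plane(c,(125,185),118),point(c,(113,183),d[183,113]))
```

```text
[[ 634.5  161.5]
 [ 711.5  142.3]
 [ 647.8 -109.4]
 [ 571.3  -89.3]] [641.2960415   26.27998018]
far floor mid [667.82925752 127.22257795   4.        ] stop face?  [618.22084014 -61.0909564   42.        ]
blue [431.69711606  96.82696292 118.        ] [419.07540114 101.77844842 115.14598895]
```

Emit:
arm_command(rot=[[0,0,0],[0,0,0],[0,0,0],[0,0,0],[0,0,0]], slide=[[-22,-30,-12],[-22,-30,-12],[-22,-30,-12],[-22,-30,-12],[-22,-30,-12]], gripper=[85,85,85,85,85])

```text
clock: 2.03
eef_pos: [507.2, -114.3, 241.9]
tool_rot: [-3.127, -0.0, -0.234]
force: [1.2, -1.0, 0.4]
width: 84.8
```

Emit:
arm_command(rot=[[0,0,0],[0,0,0],[0,0,0],[0,0,0]], slide=[[-22,-30,-12],[-22,-30,-12],[-22,-30,-12],[0,0,0]], gripper=[85,85,85,85])

```text
clock: 2.37
eef_pos: [431.0, -207.3, 202.6]
tool_rot: [-3.127, 0.006, -0.236]
force: [-0.5, -1.1, -0.1]
width: 85.0
```

Emit:
arm_command(rot=[[-0.8,0,-0.4],[0,0,0]], slide=[[-14,-39,-10],[0,0,0]], gripper=[85,85])

```text
clock: 2.53
eef_pos: [418.5, -239.1, 193.7]
tool_rot: [-3.139, 0.004, -0.244]
force: [-0.7, -1.0, 0.0]
width: 84.9
```

```bash
python3 shot.py wrist w2
```

```text
2.5833 [ 420.6 -235.1  193.8] [-3.135  0.004 -0.241] 85.25428137495506
```

View pics/w2.png

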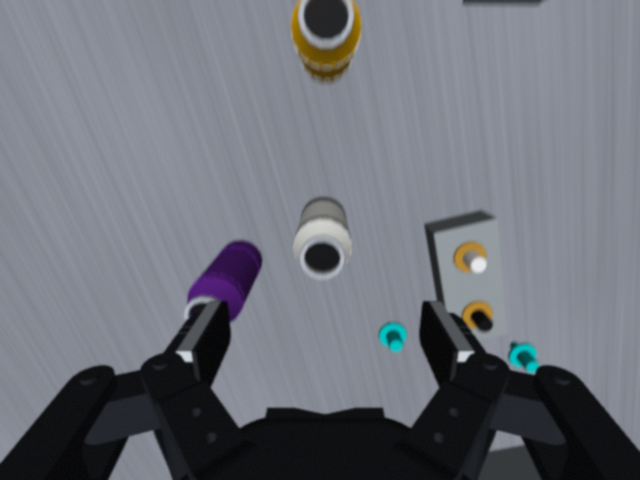

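White rim centre is at (322,257) and yellow's at (326,15). The block's black valve is at about (478,314), half hidden by the finger.

Run:
```python
from h import *
import pickle
c,d=pickle.load(open('pics/w2.pkl','rb'))
print('white',plane(c,(322,257),118),'base',plane(c,(324,212),0))
print('yellow',plane(c,(326.5,17),118))
print('bv flange',plane(c,(477,314),37.5),'wv fl',plane(c,(470,257),37.5),'wv top',plane(c,(478,265),56))
from cell import telemetry;print(telemetry.read_state()['eef_pos'])
```

```text
white [ 415.0914097 -244.7291108  118.       ] base [ 416.69485816 -241.8349626     0.        ]
yellow [ 453.37716182 -103.30259926  118.        ]
bv flange [ 544.95134491 -374.45237706   37.5       ] wv fl [ 544.72323754 -309.8811065    37.5       ] wv top [ 544.39977935 -310.30376177   56.        ]
[ 420.56789051 -235.08193992  193.80090712]
```

Emit:
arm_command(rot=[[-0.3,0,-0.2],[0,0,0],[0,0,0],[0,0,0]], slide=[[-5,-11,0],[0,0,0],[0,0,-35],[0,0,0]], gripper=[85,85,85,85])

```text
clock: 2.92
eef_pos: [418.2, -243.0, 158.8]
tool_rot: [-3.138, 0.0, -0.238]
force: [-0.7, 0.9, -0.9]
width: 85.4
```

Emit:
arm_command(rot=[[0,0,0],[0,0,0],[0,0,0],[0,0,0],[0,0,0]], slide=[[-2,-3,-35],[0,0,-35],[0,0,-30],[0,0,0],[0,0,0]], gripper=[85,85,85,85,85])

```text
clock: 3.33
eef_pos: [422.6, -243.2, 60.5]
tool_rot: [-3.136, -0.008, -0.231]
force: [0.3, -0.0, -0.1]
width: 84.7
```

Emit:
arm_command(rot=[[0,0,-0.4],[0,0,0],[0,0,0],[0,0,0],[0,0,0]], slide=[[-6,-3,-4],[0,0,0],[0,0,0],[0,0,0],[0,0,0]], gripper=[85,40,40,40,40])

```text
clock: 3.75
eef_pos: [420.3, -247.5, 63.4]
tool_rot: [-3.138, -0.018, -0.237]
force: [0.0, -0.5, -0.9]
width: 44.8
```

Emit:
arm_command(rot=[[0,0,0],[0,0,0],[0,0,0]], slide=[[0,0,0],[0,0,0],[0,0,0]], gripper=[40,40,40])

```text
clock: 4.0
eef_pos: [421.4, -247.9, 65.1]
tool_rot: [-3.139, -0.021, -0.236]
force: [0.4, -0.0, -0.3]
width: 44.4
```

Emit:
arm_command(rot=[[0,0.5,0],[0,0.5,0],[0,0,0],[0,0,0],[0,0,0]], slide=[[0,0,30],[0,0,35],[10,10,30],[27,27,0],[27,27,0]], gripper=[40,40,40,40,40])

```text
clock: 4.42
eef_pos: [478.9, -189.1, 164.1]
tool_rot: [3.137, 0.003, -0.255]
force: [0.8, -0.6, -1.4]
width: 44.5
```

Emit:
arm_command(rot=[[0,0,0],[0,0,0],[0,0,0],[0,0,0],[0,0,0]], slide=[[27,27,0],[27,27,0],[27,27,0],[27,27,0],[0,0,0]], gripper=[40,40,40,40,40])

```text
clock: 4.83
eef_pos: [596.9, -67.7, 165.9]
tool_rot: [-3.141, -0.004, -0.247]
force: [0.6, 1.3, -1.2]
width: 44.5
```

Emit:
arm_command(rot=[[0,0,0],[0,0,0],[0,0,0]], slide=[[27,21,-10],[0,0,0],[0,0,0]], gripper=[40,40,40])

```text
clock: 5.08
eef_pos: [622.3, -45.3, 155.2]
tool_rot: [-3.141, -0.002, -0.241]
force: [-0.3, -0.9, -0.7]
width: 44.5
```

```bash
python3 shot.py wrist w3; python3 shot.py scene s3
```

```text
5.1333 [622.7 -43.5 155. ] [-3.139e+00 -2.000e-03 -2.400e-01] 44.36707062846843
5.1833 [622.2 -44.3 155.2] [-3.139e+00 -2.000e-03 -2.410e-01] 44.02358712524768
```

View pics/w3.png

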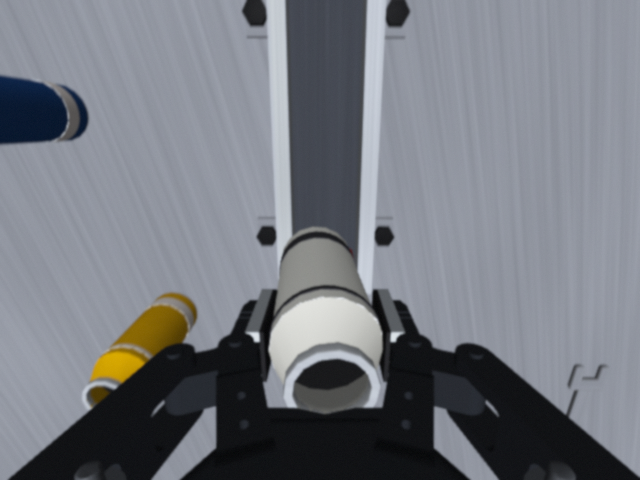

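View pics/s3.png

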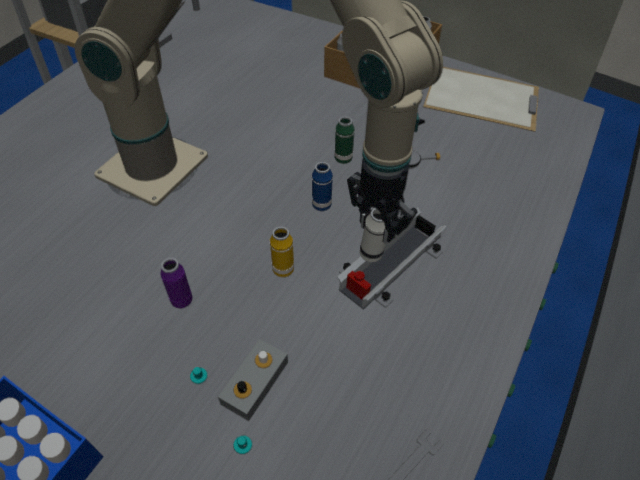

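Run:
```python
from h import *
import pickle
c,d=pickle.load(open('pics/w3.pkl','rb'))
for u in [(335,349),(288,390),(381,390),(318,350)]: print(u,d[u[1],u[0]],point(c,u,d[u[1],u[0]]).round(1))
im=cv2.imread('pics/w3.png')
for r in (300,260,245):
  for x in (range(262,400,6)):
    pass
for u in [(318,229),(290,260),(350,260),(318,240)]: print(u,point(c,u,d[u[1],u[0]]).round(1))
c,d=pickle.load(open('pics/s3.pkl','rb'))
print([point(c,u,d[u[1],u[0]]).round(1) for u in [(372,250),(370,258),(375,225)]])
```

```text
(335, 349) 105.6418 [628.7 -32.7 208.8]
(288, 390) 107.275536 [610.8 -42.3 211.6]
(381, 390) 370.79828 [ 6.368e+02 -2.524e+02 -1.000e-01]
(318, 350) 103.5627 [623.7 -30.4 210.6]
(318, 229) [623.6 -24.2 101.6]
(290, 260) [608.6 -26.5 137.4]
(350, 260) [638.7 -35.4 133.9]
(318, 240) [623.9 -24.4 122.2]
[array([629.1, -66.7, 133.5]), array([626.5, -64.5, 105.4]), array([627.3, -63.4, 198.6])]
```

Emit:
arm_command(rot=[[0,0,0],[0,0,0],[0,0,0],[0,0,0]], slide=[[2,-2,-25],[0,0,-25],[0,0,-20],[0,0,0]], gripper=[40,40,40,40])

```text
clock: 5.52
eef_pos: [624.2, -49.3, 86.0]
tool_rot: [-3.138, -0.008, -0.245]
force: [0.7, 2.1, -1.5]
width: 44.0
```

Emit:
arm_command(rot=[[0,0.3,0],[0,0,0],[0,0,0]], slide=[[0,3,-10],[0,0,-7],[0,0,0]], gripper=[40,40,40])

```text
clock: 5.77
eef_pos: [623.8, -48.0, 69.6]
tool_rot: [-3.14, -0.003, -0.248]
force: [-0.5, -0.8, -0.1]
width: 44.3
```

Emit:
arm_command(rot=[[0,0,0],[0,0,0],[0,0,0],[0,0,0],[0,0,0]], slide=[[0,0,-3],[0,0,0],[0,0,0],[0,0,0],[0,0,0]], gripper=[40,46,55,65,75])

```text
clock: 6.18
eef_pos: [625.4, -49.4, 69.4]
tool_rot: [-3.14, -0.007, -0.248]
force: [0.7, 0.1, 1.0]
width: 74.4
```

Emit:
arm_command(rot=[[0,0,0],[0,0,0],[0,0,0],[0,0,0],[0,0,0]], slide=[[0,0,0],[0,0,20],[0,0,40],[0,0,40],[0,0,20]], gripper=[85,85,85,85,85])

```text
clock: 6.6
eef_pos: [620.7, -49.0, 188.5]
tool_rot: [3.14, 0.004, -0.249]
force: [0.6, -0.6, 0.3]
width: 84.7
```

```bash
python3 shot.py wrist w4; python3 shot.py scene s4
```

```text
6.65 [622.5 -49.3 191.5] [ 3.142e+00 -1.000e-03 -2.490e-01] 85.35071850814342
6.7 [622.  -49.1 189. ] [ 3.141  0.    -0.249] 85.03533082407796
```

View pics/w4.png

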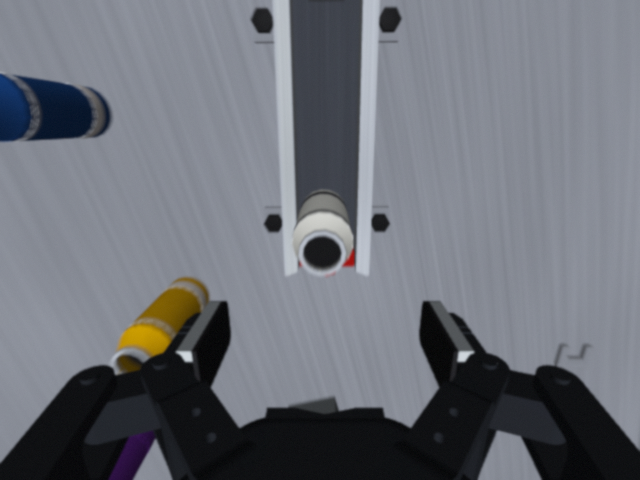

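View pics/s4.png

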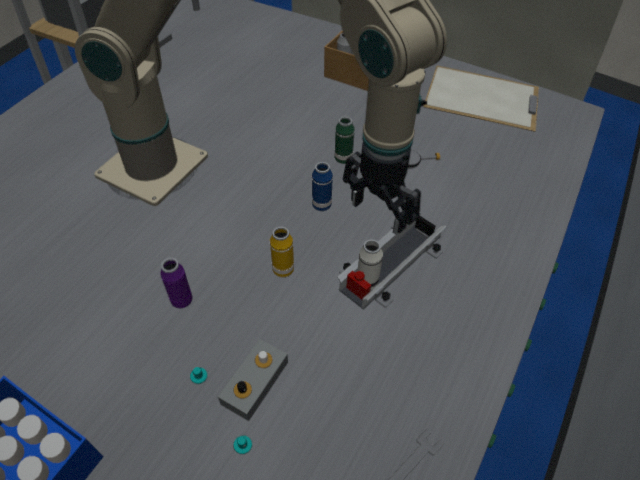

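White stands upright in the lane with its rim centred at (323,253) in the wrist view. Next is yellow.

Run:
```python
from h import *
import pickle
c,d=pickle.load(open('pics/w4.pkl','rb'))
p=plane(c,(323,253),122);S=np.array([615.6,-80.2]);v=p[:2]-S
print('white',p,'along',v@[.24,.971],'perp',v@[.971,-.24])
c,d=pickle.load(open('pics/s4.pkl','rb'));p=plane(c,(372,247),122);print(p)
```

```text
white [619.5217938  -48.68485827 122.        ] along 31.542433129898658 perp -3.755572233207864
[622.7955478  -51.62260055 122.        ]
```

Emit:
arm_command(rot=[[0,0,0],[0,0,0],[0,0,0],[0,0,0],[0,0,0]], slide=[[-33,-10,0],[-33,-10,0],[-33,-10,0],[-33,-10,0],[-33,-10,0]], gripper=[85,85,85,85,85])

```text
clock: 7.12
eef_pos: [457.6, -95.7, 186.8]
tool_rot: [-3.141, -0.007, -0.237]
force: [0.7, -0.9, 0.9]
width: 84.9
```

Emit:
arm_command(rot=[[0,0,0],[0,0,0],[0,0,0]], slide=[[0,0,-20],[0,0,0],[0,0,0]], gripper=[85,85,85])

```text
clock: 7.37
eef_pos: [447.4, -97.4, 166.0]
tool_rot: [-3.141, 0.002, -0.245]
force: [0.8, -0.2, -0.3]
width: 85.0
```

Emit:
arm_command(rot=[[0,0,0],[0,0,0],[0,0,0],[0,0,0],[0,0,0]], slide=[[6,-5,0],[0,0,0],[0,0,-35],[0,0,-35],[0,0,-30]], gripper=[85,85,85,85,85])

```text
clock: 7.78
eef_pos: [467.0, -103.9, 69.6]
tool_rot: [-3.14, -0.021, -0.239]
force: [0.4, 0.7, -0.0]
width: 85.1
```

Emit:
arm_command(rot=[[0,0,0],[0,0,0]], slide=[[0,0,-3],[0,0,0]], gripper=[85,85])

```text
clock: 7.95
eef_pos: [466.6, -103.1, 62.2]
tool_rot: [-3.14, -0.014, -0.239]
force: [0.4, 0.2, -0.2]
width: 85.4
```

Emit:
arm_command(rot=[[0,0.6,0],[0,0,0],[0,0,0],[0,0,0]], slide=[[-11,0,-3],[0,0,0],[0,0,0],[0,0,0]], gripper=[85,85,60,40])

```text
clock: 8.28
eef_pos: [457.9, -103.7, 62.7]
tool_rot: [3.141, -0.009, -0.238]
force: [0.4, -0.7, 0.2]
width: 63.0
```

Emit:
arm_command(rot=[[0,0,0],[0,0,0],[0,0,0]], slide=[[0,0,0],[0,0,0],[0,0,0]], gripper=[40,40,40])

```text
clock: 8.53
eef_pos: [459.3, -103.6, 65.1]
tool_rot: [3.141, -0.013, -0.237]
force: [1.0, -0.3, -0.5]
width: 44.2
```

Emit:
arm_command(rot=[[0,0.3,0],[0,0.2,0],[0,0,0],[0,0,0],[0,0,0]], slide=[[0,0,30],[0,0,37],[0,0,37],[5,5,30],[25,15,0]], gripper=[40,40,40,40,40])

```text
clock: 8.95
eef_pos: [482.5, -86.7, 204.0]
tool_rot: [3.137, 0.006, -0.246]
force: [-0.6, -0.8, -0.1]
width: 44.3
```

Emit:
arm_command(rot=[[0,0,0],[0,0,0],[0,0,0],[0,0,0],[0,0,0]], slide=[[27,16,0],[27,16,0],[27,16,0],[27,16,0],[0,0,0]], gripper=[40,40,40,40,40])

```text
clock: 9.37
eef_pos: [600.1, -15.2, 209.4]
tool_rot: [-3.14, -0.007, -0.243]
force: [1.6, 1.0, -0.6]
width: 44.6
```

Emit:
arm_command(rot=[[0,0,0],[0,0,0],[0,0,0],[0,0,0]], slide=[[34,14,-5],[0,0,0],[0,0,0],[0,0,0]], gripper=[40,40,40,40])

```text
clock: 9.7
eef_pos: [631.1, 0.6, 201.6]
tool_rot: [-3.141, -0.001, -0.239]
force: [-0.2, 0.2, -1.1]
width: 44.2
```

```bash
python3 shot.py wrist w5
```

```text
9.75 [ 6.305e+02 -1.000e-01  2.017e+02] [ 3.141e+00 -1.000e-03 -2.400e-01] 44.47945350391593
```

View pics/w5.png

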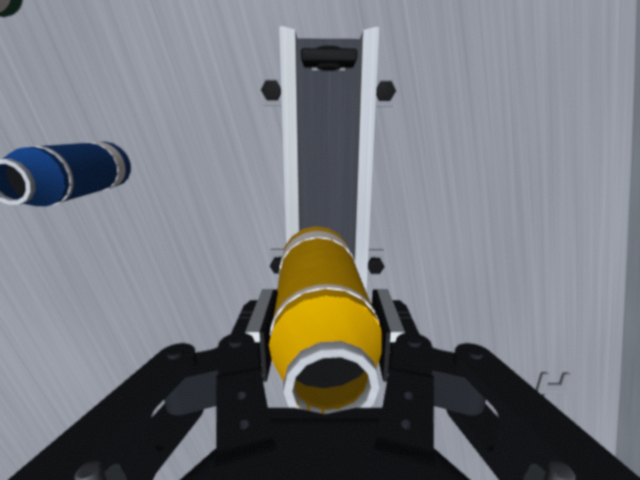

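Emit:
arm_command(rot=[[0,0,0],[0,0,0],[0,0,0],[0,0,0],[0,0,0]], slide=[[5,2,0],[0,0,0],[0,0,-20],[0,0,-20],[0,0,0]], gripper=[40,40,40,40,40])

```text
clock: 10.17
eef_pos: [635.8, 0.1, 163.7]
tool_rot: [-3.14, -0.005, -0.243]
force: [-0.6, 0.5, -1.4]
width: 44.5
```

Emit:
arm_command(rot=[[0,0,0],[0,0,0],[0,0,0],[0,0,0],[0,0,0]], slide=[[0,1,-25],[0,1,-25],[0,0,-22],[0,0,0],[0,0,0]], gripper=[40,40,40,40,40])

```text
clock: 10.58
eef_pos: [638.1, 0.2, 95.1]
tool_rot: [-3.139, -0.012, -0.245]
force: [0.5, 0.0, -0.3]
width: 44.5
```

Emit:
arm_command(rot=[[0,0.5,0],[0,0,0],[0,0,0],[0,0,0],[0,0,0]], slide=[[-2,0,-15],[0,0,-12],[0,0,0],[0,0,-1],[0,0,-1]], gripper=[40,40,40,40,40])

```text
clock: 11.0
eef_pos: [639.1, -0.4, 69.0]
tool_rot: [-3.139, -0.01, -0.246]
force: [0.2, 0.1, -0.4]
width: 44.1
```

Emit:
arm_command(rot=[[0,0.4,0],[0,0,0],[0,0,0],[0,0,0],[0,0,0]], slide=[[-3,0,-2],[0,0,-1],[0,0,0],[0,0,0],[0,0,0]], gripper=[40,40,48,60,75])

```text
clock: 11.42
eef_pos: [639.4, -0.8, 69.8]
tool_rot: [-3.139, -0.01, -0.246]
force: [-0.3, 0.3, -0.4]
width: 70.1
```

Emit:
arm_command(rot=[[0,0,0],[0,0,0],[0,0,0],[0,0,0],[0,0,0]], slide=[[0,0,0],[0,0,20],[0,0,40],[0,0,40],[0,0,20]], gripper=[85,85,85,85,85])

```text
clock: 11.83
eef_pos: [633.7, -0.6, 187.3]
tool_rot: [3.14, 0.004, -0.247]
force: [0.1, -0.0, 1.0]
width: 85.1
```

```bash
python3 shot.py wrist w6
```

```text
11.8833 [635.5  -0.8 190.3] [ 3.141e+00 -2.000e-03 -2.460e-01] 85.11242574048848
```

View pics/w6.png

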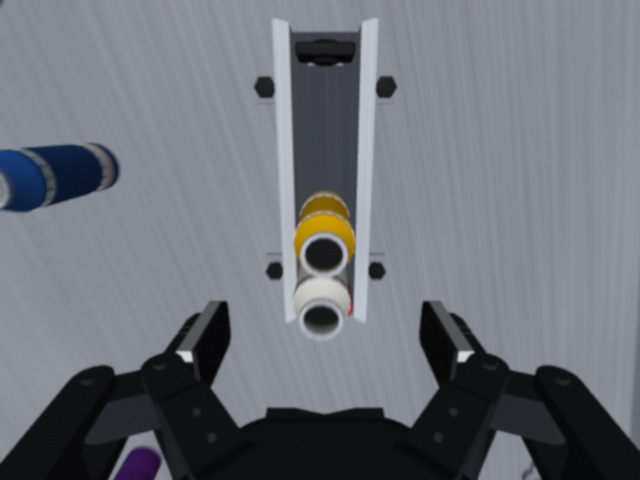

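Yellow rim is at (324,255) and white at (321,319). Both stand upright and adjacent. Next is blue.

Emit:
arm_command(rot=[[0,0,0],[0,0,0],[0,0,0],[0,0,0],[0,0,0]], slide=[[-33,15,0],[-33,15,0],[-33,15,0],[-33,15,0],[-33,15,0]], gripper=[85,85,85,85,85])

```text
clock: 12.3
eef_pos: [473.9, 70.2, 193.4]
tool_rot: [3.141, -0.019, -0.253]
force: [-0.6, 0.6, -0.0]
width: 85.0
```

Emit:
arm_command(rot=[[0,0,0],[0,0,0],[0,0,0],[0,0,0]], slide=[[-25,18,-10],[0,0,-10],[0,0,0],[0,0,0]], gripper=[85,85,85,85])

```text
clock: 12.63
eef_pos: [437.8, 93.0, 172.8]
tool_rot: [-3.141, -0.01, -0.246]
force: [0.2, -0.7, -0.2]
width: 85.1
```

Run:
```python
from h import *
import pickle
c,d=pickle.load(open('pics/w6.pkl','rb'));S=np.array([615.6,-80.2])
for u in [(324,255),(321,319)]:
  p=plane(c,u,122);v=p[:2]-S
  print(p,'along',v@[.24,.971],'perp',v@[.971,-.24])
```

```text
[632.992606    -1.50267566 122.        ] along 80.58932737173784 perp -1.9991374120512126
[618.88953162 -48.64636527 122.        ] along 31.42806691342922 perp -4.378737128217147
```

Emit:
arm_command(rot=[[0,0.5,0],[0,0,0],[0,0,0],[0,0,0],[0,0,0]], slide=[[-6,4,0],[0,0,0],[-3,0,-35],[-3,0,-35],[-3,0,-30]], gripper=[85,85,85,85,85])

```text
clock: 13.05
eef_pos: [434.4, 97.1, 76.7]
tool_rot: [-3.134, -0.023, -0.249]
force: [0.0, 0.6, 0.5]
width: 85.0
```

Emit:
arm_command(rot=[[0,0.8,0],[0,0,0]], slide=[[0,0,-6],[0,0,0]], gripper=[85,85])

```text
clock: 13.22
eef_pos: [432.9, 95.6, 66.9]
tool_rot: [-3.141, -0.002, -0.252]
force: [0.8, 0.2, 0.9]
width: 84.8
```

Emit:
arm_command(rot=[[0,0,0],[0,0,0],[0,0,0],[0,0,0]], slide=[[0,1,-8],[0,0,0],[0,0,0],[0,0,0]], gripper=[85,85,60,40])

```text
clock: 13.55
eef_pos: [437.5, 96.1, 61.3]
tool_rot: [-3.139, -0.008, -0.254]
force: [-0.4, -0.8, 0.0]
width: 63.0
```

Emit:
arm_command(rot=[[0,0,0],[0,0,0],[0,0,0]], slide=[[0,0,0],[0,0,0],[0,0,0]], gripper=[40,40,40])

```text
clock: 13.8
eef_pos: [438.7, 96.8, 63.5]
tool_rot: [-3.137, -0.011, -0.253]
force: [0.4, -0.4, -0.6]
width: 44.5
```

Emit:
arm_command(rot=[[0,0.3,0],[0,0.2,0],[0,0,0],[0,0,0],[0,0,0]], slide=[[0,0,30],[0,0,35],[5,0,30],[27,-6,0],[27,-6,0]], gripper=[40,40,40,40,40])

```text
clock: 14.22
eef_pos: [491.0, 86.6, 163.0]
tool_rot: [-3.141, 0.008, -0.249]
force: [0.4, 0.1, -0.9]
width: 44.6
```

Emit:
arm_command(rot=[[0,0,0],[0,0,0],[0,0,0],[0,0,0],[0,0,0]], slide=[[27,-6,0],[27,-6,0],[27,-6,0],[27,-6,0],[0,0,0]], gripper=[40,40,40,40,40])

```text
clock: 14.63
eef_pos: [608.4, 61.5, 166.7]
tool_rot: [-3.138, -0.002, -0.246]
force: [0.9, -0.2, 0.5]
width: 44.9
```

Emit:
arm_command(rot=[[0,0,0],[0,0,0],[0,0,0],[0,0,0]], slide=[[38,-10,-5],[0,0,0],[0,0,-15],[0,0,0]], gripper=[40,40,40,40])

```text
clock: 14.97
eef_pos: [641.5, 51.1, 144.3]
tool_rot: [-3.141, 0.004, -0.248]
force: [0.3, 0.5, -0.0]
width: 44.5
```

Emit:
arm_command(rot=[[0,0,0],[0,0,0],[0,0,0],[0,0,0],[0,0,0]], slide=[[5,0,0],[0,0,-25],[0,0,-22],[0,0,0],[0,0,0]], gripper=[40,40,40,40,40])

```text
clock: 15.38
eef_pos: [647.7, 52.4, 100.0]
tool_rot: [-3.139, 0.0, -0.247]
force: [-0.2, 0.1, -0.1]
width: 44.5
```

Emit:
arm_command(rot=[[0,0,0],[0,0,0],[0,0,0],[0,0,0],[0,0,0]], slide=[[-1,-4,-18],[0,0,-13],[0,0,-1],[0,0,0],[0,0,0]], gripper=[40,40,40,40,40])

```text
clock: 15.8
eef_pos: [649.8, 49.7, 73.2]
tool_rot: [-3.136, -0.006, -0.246]
force: [0.0, 0.1, -1.4]
width: 44.7
```

Emit:
arm_command(rot=[[0,0,0],[0,0,0],[0,0,0],[0,0,0],[0,0,0]], slide=[[-2,-2,-6],[0,0,-1],[0,0,0],[0,0,0],[0,0,0]], gripper=[40,40,48,60,75])

```text
clock: 16.22
eef_pos: [649.5, 48.0, 68.8]
tool_rot: [-3.134, -0.011, -0.245]
force: [0.9, -0.0, -0.3]
width: 70.5
```

Emit:
arm_command(rot=[[0,0,0],[0,0,0],[0,0,0],[0,0,0],[0,0,0]], slide=[[0,0,0],[0,0,20],[0,0,40],[0,0,40],[0,0,40]], gripper=[85,85,85,85,85])

```text
clock: 16.63
eef_pos: [641.8, 48.3, 203.4]
tool_rot: [-3.141, 0.008, -0.246]
force: [1.4, 0.8, -0.1]
width: 85.0
```

```bash
python3 shot.py wrist w7;python3 shot.py scene s7
```

```text
16.6833 [647.   47.7 212.7] [-3.136 -0.005 -0.246] 84.91398312761191
16.7333 [647.3  47.5 210. ] [-3.136 -0.006 -0.246] 84.8634347046813
```

View pics/w7.png

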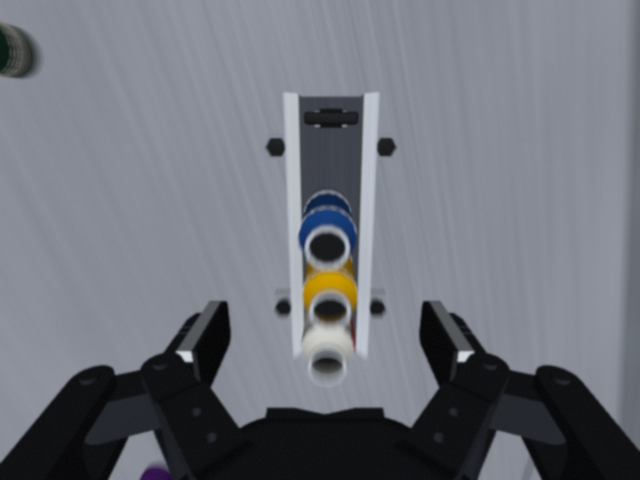

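View pics/s7.png

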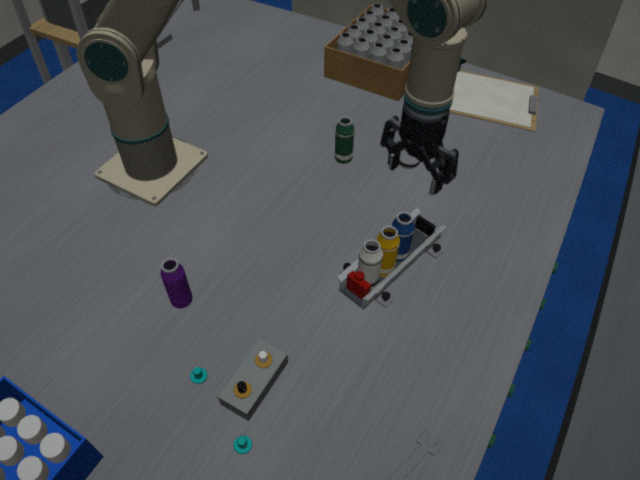

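All three cans stand in order: blue (327,247), yellow (330,308), white (327,366). Next is the valve.

Emit:
arm_command(rot=[[0,0,0],[0,0,0],[0,0,0],[0,0,0],[0,0,0]], slide=[[-9,-36,0],[-9,-36,0],[-9,-36,0],[-9,-36,0],[-9,-36,0]], gripper=[85,85,85,60,45])

```text
clock: 17.15
eef_pos: [605.2, -122.7, 212.0]
tool_rot: [-3.125, -0.014, -0.222]
force: [0.7, 0.7, -0.1]
width: 63.6
```

Emit:
arm_command(rot=[[0,0,0],[0,0,0],[0,0,0],[0,0,0],[0,0,0]], slide=[[-9,-36,-8],[-9,-36,-8],[-9,-36,-8],[-9,-36,-8],[0,0,0]], gripper=[45,45,45,45,45])

```text
clock: 17.57
eef_pos: [563.1, -283.7, 179.9]
tool_rot: [-3.132, -0.018, -0.232]
force: [-1.1, -1.5, -0.0]
width: 45.0
```

Emit:
arm_command(rot=[[0,0,0],[0,0,0],[0,0,0]], slide=[[0,-15,0],[0,0,0],[0,0,0]], gripper=[45,45,45])

```text
clock: 17.82
eef_pos: [560.3, -303.1, 178.5]
tool_rot: [-3.133, -0.016, -0.24]
force: [-0.3, 1.0, -0.0]
width: 45.2
```

```bash
python3 shot.py wrist w8
```

```text
17.8667 [ 560.  -303.9  178.6] [-3.134 -0.016 -0.24 ] 45.18400728031347
```

View pics/w8.png

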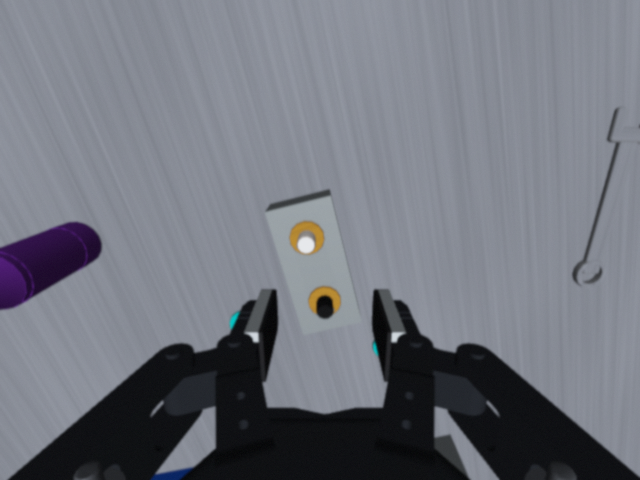

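Run:
```python
from h import *
import pickle
c,d=pickle.load(open('pics/w8.pkl','rb'))
im=cv2.imread('pics/w8.png');cv2.imwrite('pics/w8c.png',cv2.resize(im[220:340,260:380],None,fx=5,fy=5,interpolation=cv2.INTER_CUBIC))
print('flange',plane(c,(324,300.5),37.5),'button top',plane(c,(324.5,309.5),56), d[308,325],point(c,(325,308),d[308,325]))
```

```text
flange [ 544.24812308 -377.07070241   37.5       ] button top [ 544.64826548 -376.11505823   56.        ] 299.58685 [ 545.47184004 -374.62312897   56.21775716]
```

View pics/w8c.png

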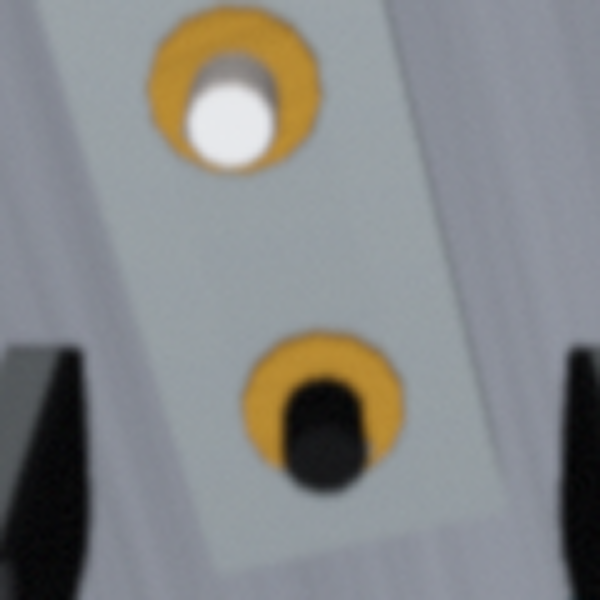

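Emit:
arm_command(rot=[[-0.4,0.8,0],[0,0,0],[0,0,0],[0,0,0],[0,0,0]], slide=[[-8,-36,-10],[-7,-34,-10],[0,0,0],[0,0,0],[0,0,0]], gripper=[45,45,45,45,45])

```text
clock: 18.28
eef_pos: [548.0, -369.3, 157.8]
tool_rot: [-3.141, -0.005, -0.231]
force: [-1.3, -0.3, 1.4]
width: 45.0
```

Emit:
arm_command(rot=[[0,0.2,-0.5],[0,0,0],[0,0,0],[0,0,0],[0,0,0]], slide=[[-4,-6,0],[-1,0,-30],[-1,0,-30],[-1,0,-22],[0,0,0]], gripper=[45,45,45,45,45])

```text
clock: 18.7
eef_pos: [545.8, -370.7, 77.3]
tool_rot: [-3.141, -0.009, -0.232]
force: [-0.1, 0.4, -0.1]
width: 45.4
```

Emit:
arm_command(rot=[[0,0,0],[0,0,0]], slide=[[0,0,0],[0,0,0]], gripper=[45,45])

```text
clock: 18.87
eef_pos: [546.5, -369.1, 77.9]
tool_rot: [-3.141, -0.009, -0.23]
force: [-0.1, -0.0, -0.5]
width: 45.1
```

```bash
python3 shot.py wrist w9;python3 shot.py scene s9
```

```text
18.9167 [ 547.1 -369.5   78.5] [-3.141 -0.01  -0.23 ] 44.80441900728592
18.9667 [ 547.3 -369.9   78.9] [ 3.141 -0.011 -0.231] 44.71527117244737
```

View pics/w9.png

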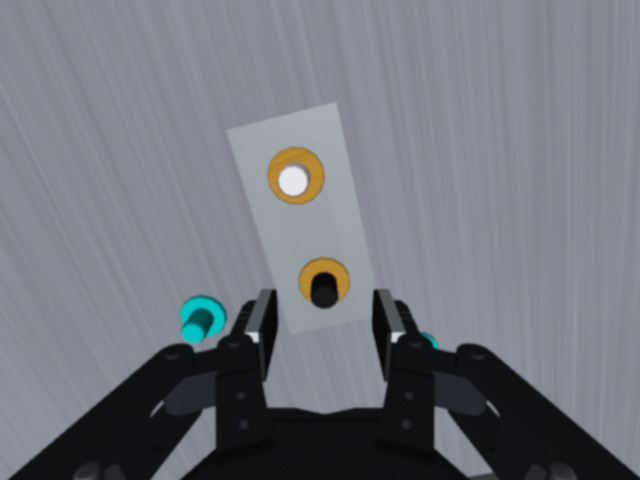

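View pics/s9.png

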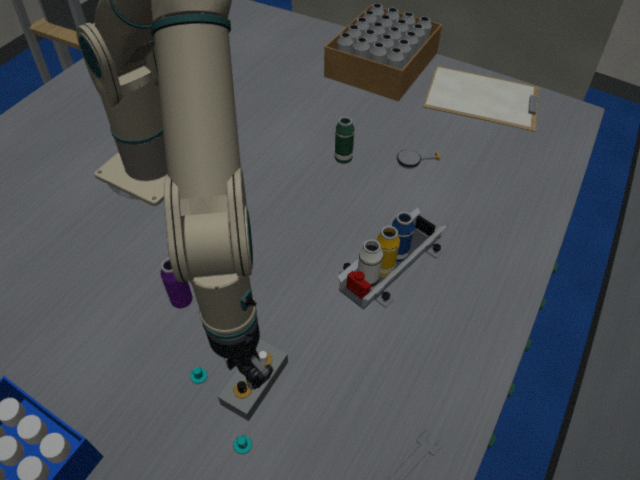

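Run:
```python
from h import *
import pickle
c,d=pickle.load(open('pics/w9.pkl','rb'))
print('flange',plane(c,(324,281),37.5),'button',plane(c,(324,292),56),point(c,(324,292),d[292,324]))
print('white flange',plane(c,(296,176),37.5),plane(c,(293,180),56))
print('tcp proj',proj(c,[547.1,-369.5,78.5]))
```

```text
flange [ 544.83698027 -376.85881615   37.5       ] button [ 545.21771405 -374.59643326   56.        ] [ 545.23443552 -374.52017842   56.14895254]
white flange [ 544.42992114 -312.05508535   37.5       ] [ 544.44750085 -311.41041977   56.        ]
tcp proj [325.75837419 303.94186438]
```

Emit:
arm_command(rot=[[0,0.5,-0.6],[0,0,0],[0,0,0],[0,0,0],[0,0,0]], slide=[[-3,-6,0],[0,-1,-12],[0,-1,-10],[0,0,0],[0,0,0]], gripper=[45,45,45,45,45])

```text
clock: 19.38
eef_pos: [546.4, -380.9, 59.2]
tool_rot: [3.136, -0.009, -0.242]
force: [0.3, 0.3, -0.5]
width: 45.3
```

Emit:
arm_command(rot=[[0.3,0.5,0],[0,0,0],[0,0,0]], slide=[[-1,5,-5],[0,0,0],[0,0,0]], gripper=[45,45,45])

```text
clock: 19.63
eef_pos: [544.7, -375.4, 53.1]
tool_rot: [3.14, 0.003, -0.243]
force: [-0.4, -0.2, 1.1]
width: 44.9
```

Emit:
arm_command(rot=[[0,0,0],[0,0,0],[0,0,0]], slide=[[0,0,-5],[0,0,-5],[0,0,0]], gripper=[45,45,45])

```text
clock: 19.88
eef_pos: [545.1, -374.9, 42.4]
tool_rot: [3.14, 0.003, -0.242]
force: [-0.3, 0.5, -0.1]
width: 45.2
```

Emit:
arm_command(rot=[[0,0,0],[0,0,0],[0,0,0],[0,0,0],[0,0,0]], slide=[[0,0,0],[0,0,0],[0,0,0],[0,0,0],[0,0,0]], gripper=[30,20,10,10,10])

```text
clock: 20.3
eef_pos: [545.2, -375.1, 42.5]
tool_rot: [3.14, 0.003, -0.242]
force: [-0.4, 0.3, 0.1]
width: 13.3
```

```bash
python3 shot.py wrist w10
```

```text
20.35 [ 545.2 -375.1   42.5] [ 3.14e+00  2.00e-03 -2.42e-01] 12.765915061131638
```

View pics/w10.png

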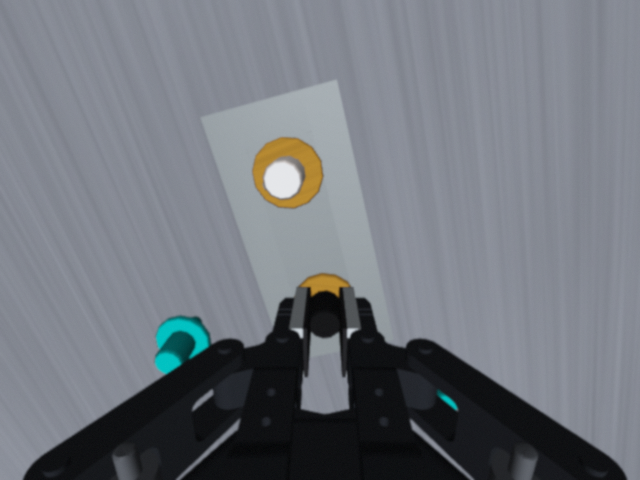

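Emit:
arm_command(rot=[[0,0,0],[0,0,0]], slide=[[0,0,0],[0,0,0]], gripper=[10,10])

```text
clock: 20.52
eef_pos: [545.2, -375.2, 42.6]
tool_rot: [3.14, 0.002, -0.242]
force: [0.2, -0.1, -1.2]
width: 13.1
```

Run:
```python
import cv2
im=cv2.imread('pics/w10.png');cv2.imwrite('pics/w10c.png',cv2.resize(im[250:430,250:400],None,fx=3.3,fy=3.3,interpolation=cv2.INTER_CUBIC))
```

```text
(no output)
```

View pics/w10c.png

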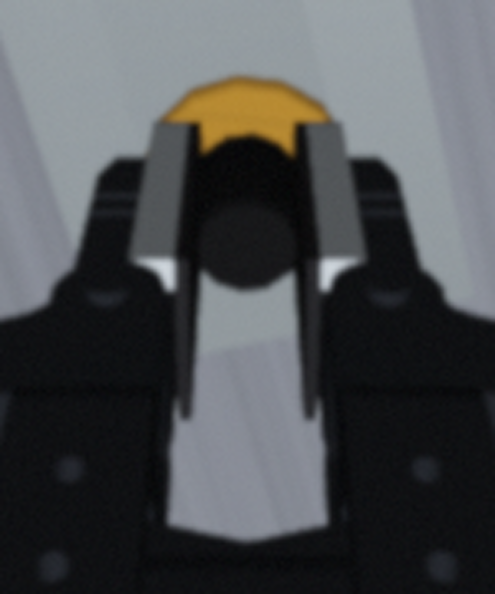

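The wrist view shows the black button held between the pads at (324,318) with the opening steady. Lifting.

Emit:
arm_command(rot=[[0,0,0],[0,0,0],[0,0,0],[0,0,0],[0,0,0]], slide=[[0,0,10],[0,0,15],[0,0,25],[0,0,35],[0,0,35]], gripper=[10,10,10,10,10])

```text
clock: 20.93
eef_pos: [539.7, -370.8, 160.0]
tool_rot: [-3.137, 0.019, -0.243]
force: [0.8, -0.6, -0.5]
width: 13.3
```

Emit:
arm_command(rot=[[0,0,0],[0,0,0],[0,0,0],[0,0,0]], slide=[[0,0,35],[0,0,30],[0,0,0],[0,0,0]], gripper=[10,10,10,10])

```text
clock: 21.27
eef_pos: [541.9, -373.8, 240.0]
tool_rot: [3.14, 0.004, -0.244]
force: [0.4, 0.3, -0.8]
width: 13.4
```

```bash
python3 shot.py wrist w11;python3 shot.py scene s11
```

```text
21.3167 [ 542.2 -374.4  240.4] [ 3.139e+00  3.000e-03 -2.440e-01] 13.02996548832215
21.3667 [ 541.7 -374.   238.9] [ 3.14   0.005 -0.244] 13.232600309280011
```

View pics/w11.png

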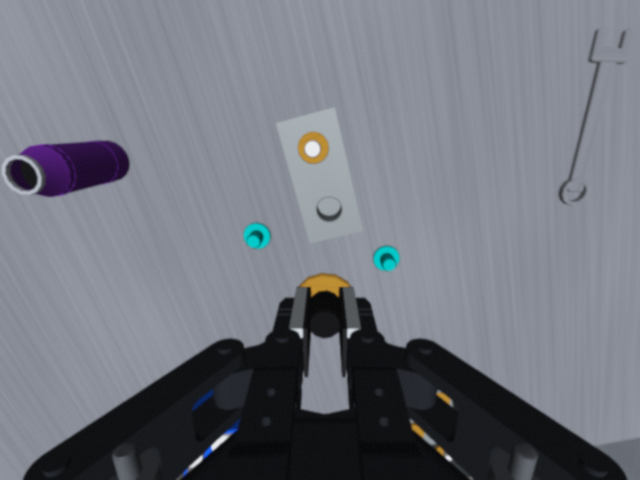

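View pics/s11.png

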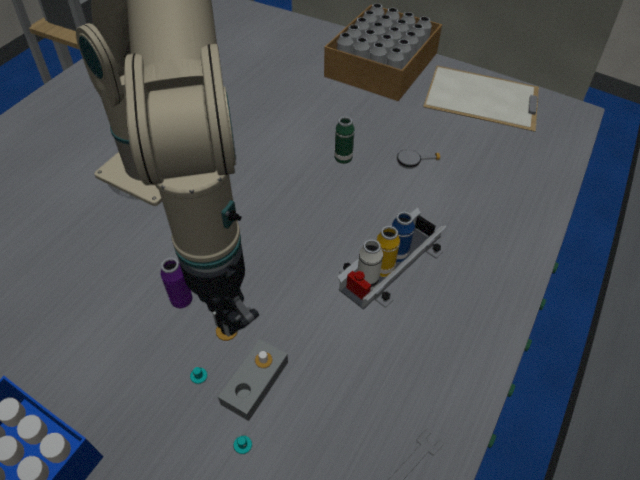

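Valve is held squarely, with the flange edge at (324,275). The block's hole is empty and the white valve is untouched. Carrying it to the white can.

Emit:
arm_command(rot=[[0,0,0],[0,0,0],[0,0,0],[0,0,0],[0,0,0]], slide=[[8,34,0],[8,34,0],[8,34,0],[8,34,0],[8,34,0]], gripper=[10,10,10,10,10])

```text
clock: 21.78
eef_pos: [572.8, -209.0, 232.5]
tool_rot: [3.132, 0.017, -0.265]
force: [0.8, -0.4, 0.0]
width: 13.2
```

Emit:
arm_command(rot=[[0,0,0],[0,0,0],[0,0,0],[0,0,0],[0,0,0]], slide=[[8,34,-10],[8,34,-10],[8,34,-10],[0,0,0],[0,0,0]], gripper=[10,10,10,10,10])

```text
clock: 22.2
eef_pos: [594.7, -88.6, 192.9]
tool_rot: [3.137, 0.033, -0.251]
force: [-0.1, -0.9, 0.1]
width: 13.4
```

Emit:
arm_command(rot=[[0.2,-1.8,0],[0,0,0],[0,0,0],[0,0,0]], slide=[[12,20,0],[13,20,0],[0,0,0],[0,0,0]], gripper=[10,10,10,10])

```text
clock: 22.53
eef_pos: [616.6, -48.2, 187.7]
tool_rot: [-3.138, 0.012, -0.253]
force: [-1.3, -1.5, -0.1]
width: 13.0
```

```bash
python3 shot.py wrist w12;python3 shot.py scene s12
```

```text
22.5833 [616.8 -47.6 187.6] [-3.137  0.012 -0.253] 12.998842424652684
22.6333 [616.7 -48.2 187.9] [-3.137  0.012 -0.254] 13.200069976322382
```

View pics/w12.png

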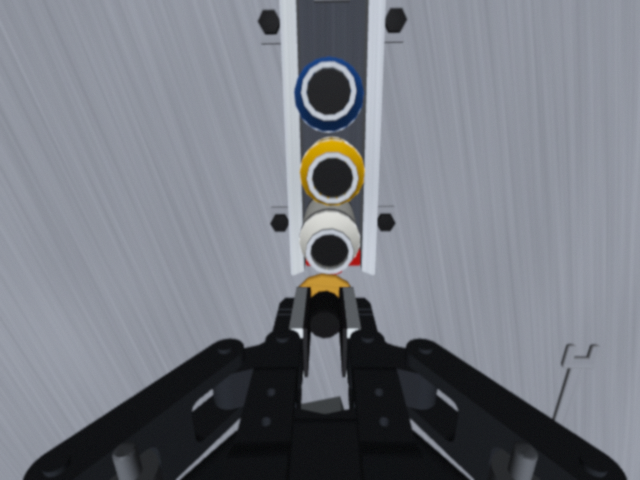

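View pics/s12.png

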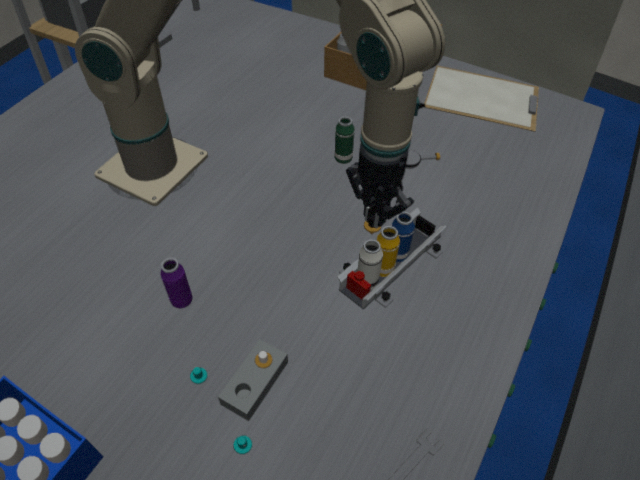

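```bash
cat > mouth.py <<'E'
from h import *
import pickle,sys
def mouth(tag,box):
    c,d=pickle.load(open(f'pics/{tag}.pkl','rb'));im=cv2.imread(f'pics/{tag}.png')
    x0,y0,x1,y1=box
    g=cv2.cvtColor(im[y0:y1,x0:x1],cv2.COLOR_BGR2GRAY)
    m=(cv2.GaussianBlur(g,(3,3),0)<90).astype(np.uint8)
    cs,_=cv2.findContours(m,cv2.RETR_EXTERNAL,cv2.CHAIN_APPROX_NONE)
    k=max(cs,key=cv2.contourArea);e=cv2.fitEllipse(k)
    uv=(e[0][0]+x0,e[0][1]+y0)
    return c,uv,e[1],plane(c,uv,122)
if __name__=='__main__':
    c,uv,ax,p=mouth('w12',(310,230,350,272)); print(np.round(uv,1),np.round(ax,1),p.round(1))
    c,uv,ax,p=mouth('w12',(305,148,360,205)); print('yellow',np.round(uv,1),np.round(ax,1),p.round(1))
    # by rim outer ring
    im=cv2.imread('pics/w12.png');cv2.imwrite('pics/w12c.png',cv2.resize(im[190:350,260:400],None,fx=4,fy=4,interpolation=cv2.INTER_CUBIC))
    c,_=pickle.load(open('pics/w12.pkl','rb'));print('tcp at z122',proj(c,[616.8,-47.6,122]))
    print('flange ctr expected',proj(c,[616.8,-47.6,187.6-8.5+3.5]))
E
python3 mouth.py
```

```text
[329.1 250.8] [31.4 35.6] [619.5 -46.6 122. ]
yellow [332.  177.4] [37.7 38.4] [633.2   0.  122. ]
tcp at z122 [325.54776685 253.00472817]
flange ctr expected [324.5202602  296.63022401]
```

View pics/w12c.png

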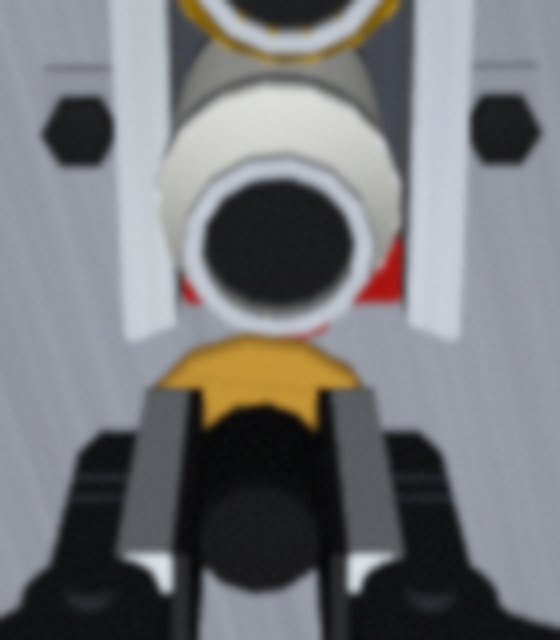

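Run:
```python
from h import *
import pickle
c,_=pickle.load(open('pics/w12.pkl','rb'))
t=np.array([616.8,-47.6,187.6])
# tilt of tool
Rt=R.from_euler('xyz',[-3.137,.012,-.253]); z=Rt.apply([0,0,1]);print(z)
ctr=t-z*5.0   # flange top 5 mm above... 
for lift in (8.5,):
  cen=t+z*(lift-3.5)   # flange top is 5 mm beyond the tcp
  u=np.array([.25,.968,0])
  print('far edge top',proj(c,cen+u*15.8),'far edge mid', proj(c,cen+z*1.7+u*15.8))
  print('button top',proj(c,cen-z*18.5))
print('valve axis at z122', proj(c,t+z*(t[2]-122)), t+z*(t[2]-122))
print('mouth',plane(c,(329.4,251.5),122))
```

```text
[-0.01046801  0.00745005 -0.99991746]
far edge top [324.38043071 267.21085295] far edge mid [324.37944304 265.80523062]
button top [324.41321613 316.81033971]
valve axis at z122 [324.36873987 252.58092735] [616.11329869 -47.11127699 122.00541493]
mouth [619.55669674 -47.19402942 122.        ]
```

Emit:
arm_command(rot=[[-0.2,-0.7,0.6],[0,0,0],[0,0,0],[0,0,0]], slide=[[3,3,-10],[0,0,-18],[0,0,0],[0,0,0]], gripper=[10,10,10,10])

```text
clock: 22.97
eef_pos: [618.7, -51.3, 159.8]
tool_rot: [-3.14, -0.002, -0.25]
force: [0.7, 0.3, -0.2]
width: 13.0
```

```bash
python3 shot.py wrist w13;python3 shot.py scene s13
python3 - <<'E'
import cv2
im=cv2.imread('pics/s13.png');cv2.imwrite('pics/s13c.png',cv2.resize(im[190:310,320:440],None,fx=5,fy=5,interpolation=cv2.INTER_CUBIC))
im=cv2.imread('pics/w13.png');cv2.imwrite('pics/w13c.png',cv2.resize(im[190:350,260:400],None,fx=4,fy=4,interpolation=cv2.INTER_CUBIC))
E
```

```text
23.0167 [618.3 -51.5 159.7] [-3.141e+00 -1.000e-03 -2.510e-01] 12.957229184112586
23.0667 [618.7 -51.2 160.1] [-3.14e+00 -2.00e-03 -2.50e-01] 13.287233101658432
```

View pics/s13c.png

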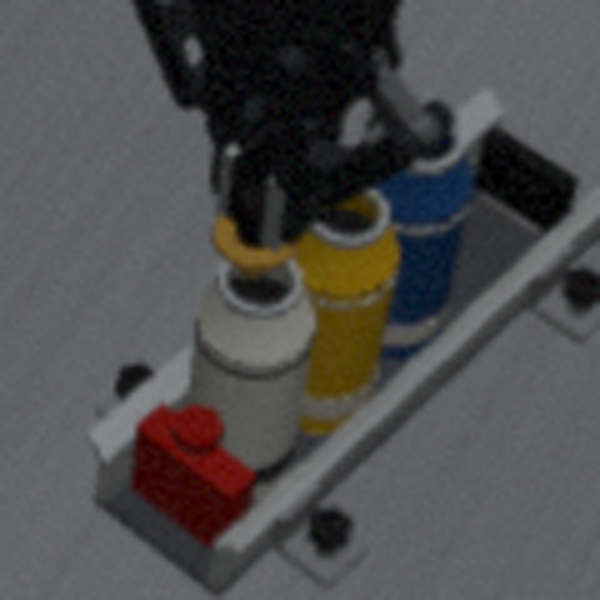

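View pics/w13c.png

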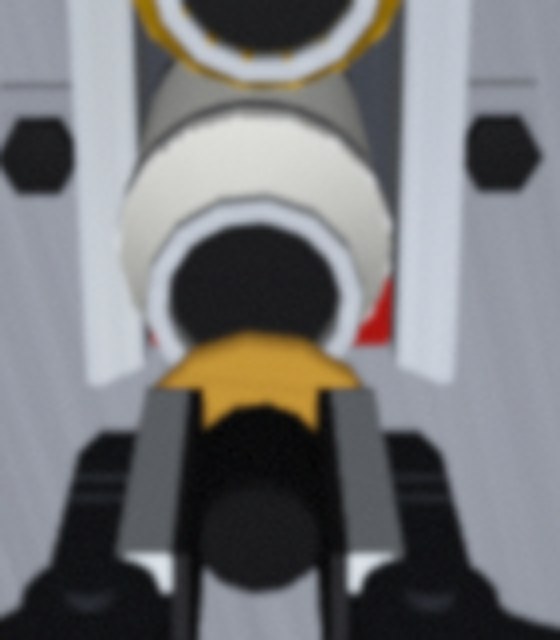

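Run:
```python
from h import *
import pickle
c,_=pickle.load(open('pics/w13.pkl','rb'));s,_=pickle.load(open('pics/s13.pkl','rb'))
print('mouth wrist',plane(c,(323.4,264),122), 'scene',plane(s,(371.9,246.6),122))
t=np.array([618.4,-51.4,159.8])
print('tcp',t,'flange mid scene proj crop',(proj(s,t-[0,0,6.5])-[320,190])*5,'mouth plane proj',(proj(s,[619.5,-47.2,122])-[320,190])*5)
u=np.array([.25,.968,0]);n=np.array([.968,-.25,0])
for r in (u,-u,n,-n): print('flange edge',(proj(s,t-[0,0,5]+15.8*r)-[320,190])*5)
```

```text
mouth wrist [619.29235002 -47.07032304 122.        ] scene [622.21235309 -50.85795316 122.        ]
tcp [618.4 -51.4 159.8] flange mid scene proj crop [256.62679213 226.01093413] mouth plane proj [257.30206718 273.54644122]
flange edge [285.06032761 199.84477618]
flange edge [228.42636897 247.23561634]
flange edge [290.15419103 246.92092801]
flange edge [224.22066546 200.12028883]
```

Emit:
arm_command(rot=[[0,0,0],[0,0,0],[0,0,0],[0,0,0]], slide=[[2,5,0],[0,0,0],[0,0,0],[0,0,0]], gripper=[10,10,10,10])

```text
clock: 23.4
eef_pos: [622.2, -46.7, 162.7]
tool_rot: [-3.139, -0.006, -0.251]
force: [-0.6, -0.2, 0.5]
width: 13.2
```

```bash
python3 shot.py scene s14;python3 shot.py wrist w14
python3 - <<'E'
import cv2
im=cv2.imread('pics/s14.png');cv2.imwrite('pics/s14c.png',cv2.resize(im[200:280,340:420],None,fx=7,fy=7,interpolation=cv2.INTER_CUBIC))
im=cv2.imread('pics/w14.png');cv2.imwrite('pics/w14c.png',cv2.resize(im[190:350,260:400],None,fx=4,fy=4,interpolation=cv2.INTER_CUBIC))
E
```

```text
23.45 [622.2 -46.9 162.8] [-3.139 -0.006 -0.251] 12.890564538531486
23.5 [622.1 -46.9 162.6] [-3.14  -0.006 -0.251] 12.980522412175917
```

View pics/s14c.png

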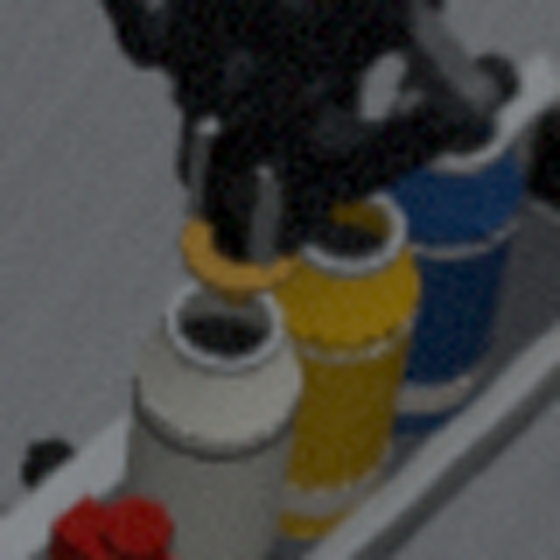

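View pics/w14c.png

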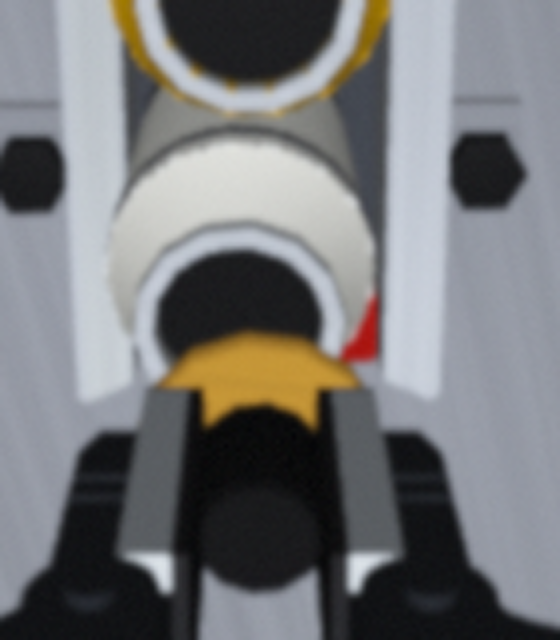

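Run:
```python
from h import *
import pickle
s,_=pickle.load(open('pics/s14.pkl','rb'))
a=lambda P:(proj(s,P)-[340,200])*7
z=162.7-6.7
m=np.array([619.3,-47.1]);
for P in ([*m,122],[*m,z],[m[0]+1,m[1],z],[m[0],m[1]+1,z],[622.2,-46.9,z]): print(a(P))
```

```text
[219.71583305 312.42010002]
[230.53906911 230.10548583]
[233.99521893 231.58309697]
[232.22850638 227.56564304]
[240.9045393  233.88387925]
```

Emit:
arm_command(rot=[[0,0.3,0],[0,0,0],[0,0,0]], slide=[[-3,1,-4],[0,0,-3],[0,0,0]], gripper=[10,10,10])

```text
clock: 23.75
eef_pos: [618.8, -45.8, 155.3]
tool_rot: [-3.141, -0.001, -0.251]
force: [-0.2, 0.6, 0.5]
width: 13.3
```

Emit:
arm_command(rot=[[0,0,0],[0,0,0],[0,0,0]], slide=[[0,0,-5],[0,0,-4],[0,0,0]], gripper=[10,10,10])

```text
clock: 24.0
eef_pos: [618.4, -45.6, 145.0]
tool_rot: [-3.141, 0.0, -0.251]
force: [0.7, 0.2, -0.7]
width: 13.1
```

```bash
python3 shot.py scene s15;python3 shot.py wrist w15
python3 - <<'E'
import cv2
im=cv2.imread('pics/s15.png');cv2.imwrite('pics/s15c.png',cv2.resize(im[200:280,340:420],None,fx=7,fy=7,interpolation=cv2.INTER_CUBIC))
im=cv2.imread('pics/w15.png');cv2.imwrite('pics/w15c.png',cv2.resize(im[190:350,260:400],None,fx=4,fy=4,interpolation=cv2.INTER_CUBIC))
E
```

```text
24.05 [618.5 -45.7 145.2] [-3.141  0.    -0.251] 12.884005793440677
24.1 [618.7 -45.8 145.5] [-3.141 -0.    -0.251] 13.339850800601305
```

View pics/s15c.png

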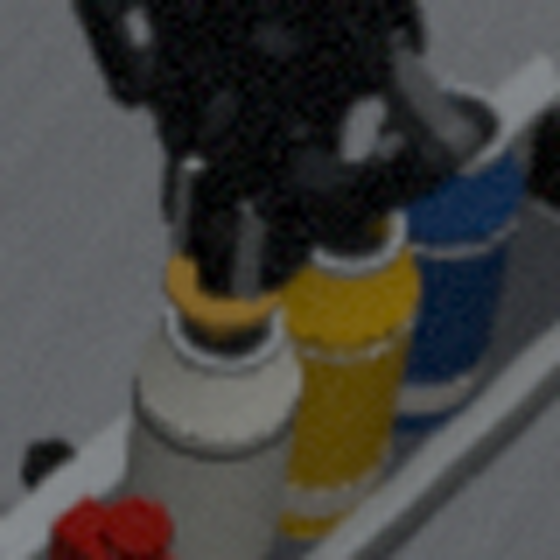

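View pics/w15c.png

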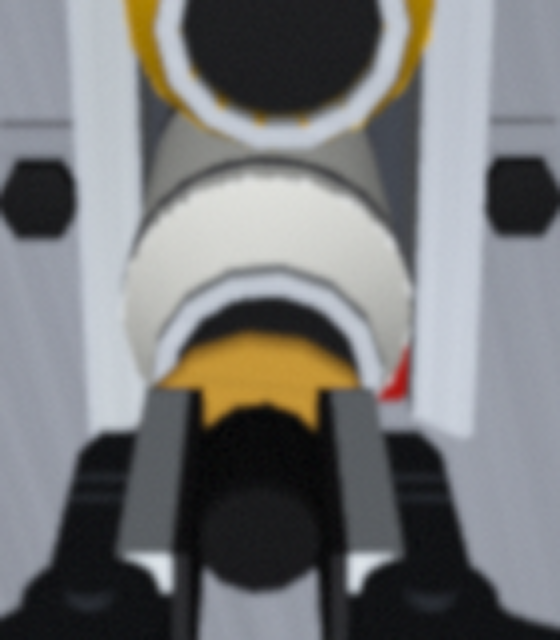

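Emit:
arm_command(rot=[[0,0,0],[0,0,0],[0,0,0]], slide=[[1,0,-4],[0,0,-3],[0,0,0]], gripper=[10,10,10])

```text
clock: 24.35
eef_pos: [620.2, -46.0, 138.2]
tool_rot: [-3.141, -0.001, -0.251]
force: [-0.2, 0.5, -0.7]
width: 13.7
```

```bash
python3 shot.py scene s16;python3 shot.py wrist w16
python3 - <<'E'
import cv2
im=cv2.imread('pics/s16.png');cv2.imwrite('pics/s16c.png',cv2.resize(im[200:280,340:420],None,fx=7,fy=7,interpolation=cv2.INTER_CUBIC))
im=cv2.imread('pics/w16.png');cv2.imwrite('pics/w16c.png',cv2.resize(im[190:350,260:400],None,fx=4,fy=4,interpolation=cv2.INTER_CUBIC))
E
```

```text
24.4 [620.3 -46.  138.4] [-3.141e+00 -2.000e-03 -2.510e-01] 13.046515709101103
24.45 [620.4 -46.  138.6] [-3.141e+00 -2.000e-03 -2.510e-01] 13.279146922467673
```

View pics/s16c.png

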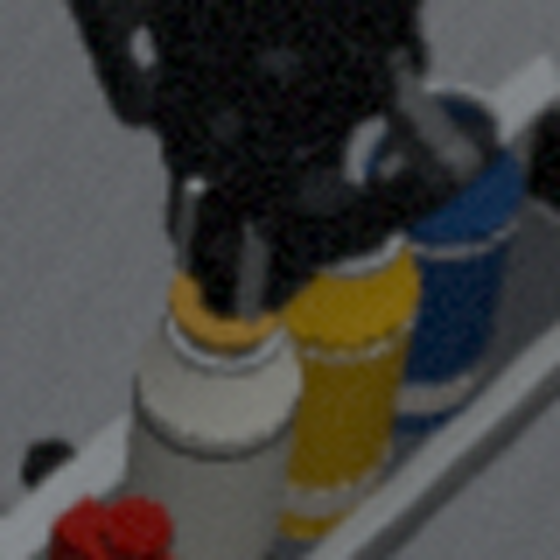

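View pics/w16c.png

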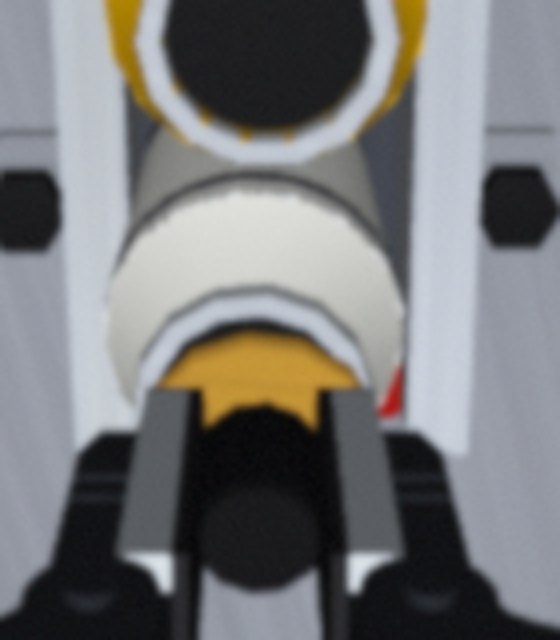

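Emit:
arm_command(rot=[[0,0,0],[0,0,0],[0,0,0]], slide=[[-0.6,0,-3],[0,0,-3],[0,0,0]], gripper=[10,10,10])

```text
clock: 24.7
eef_pos: [620.1, -46.0, 132.5]
tool_rot: [-3.141, -0.003, -0.251]
force: [-0.4, 0.2, 0.0]
width: 13.3
```

Emit:
arm_command(rot=[[0,0,0],[0,0,0]], slide=[[0,0,-1.5],[0,0,0]], gripper=[10,10])

```text
clock: 24.87
eef_pos: [619.9, -46.0, 130.7]
tool_rot: [-3.141, -0.002, -0.251]
force: [0.7, 0.2, -0.2]
width: 13.5
```

```bash
python3 shot.py scene s17;python3 shot.py wrist w17
python3 - <<'E'
import cv2,numpy as np
im=cv2.imread('pics/s17.png');a=cv2.resize(im[220:280,340:420],None,fx=6,fy=6,interpolation=cv2.INTER_CUBIC)
im=cv2.imread('pics/w17.png');b=cv2.resize(im[240:320,290:370],None,fx=4,fy=4.5,interpolation=cv2.INTER_CUBIC)
cv2.imwrite('pics/c17.png',np.hstack([a,b]))
E
```

```text
24.9167 [620.  -46.1 130.8] [-3.141e+00 -3.000e-03 -2.510e-01] 13.220980645838983
24.9667 [620.2 -46.1 131. ] [-3.141e+00 -3.000e-03 -2.510e-01] 13.479269029924493
```

View pics/c17.png

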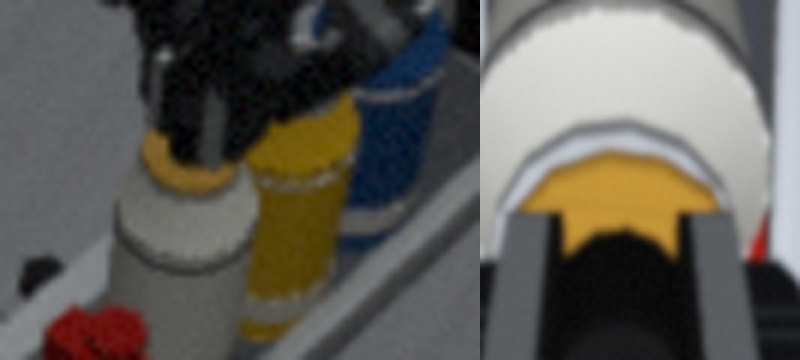

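Emit:
arm_command(rot=[[0,0,0],[0,0,0]], slide=[[-0.2,0.7,-1.2],[0,0,0]], gripper=[10,10])

```text
clock: 25.13
eef_pos: [620.5, -45.7, 130.3]
tool_rot: [-3.141, -0.004, -0.251]
force: [-0.5, 0.1, 0.8]
width: 13.3
```

Emit:
arm_command(rot=[[0,0,0],[0,0,0]], slide=[[-0.3,0,-1],[0,0,-0.5]], gripper=[10,10])

```text
clock: 25.3
eef_pos: [621.1, -45.8, 130.2]
tool_rot: [-3.14, -0.006, -0.251]
force: [-0.9, -0.0, 3.7]
width: 13.0
```

Contact: 3.7 N upward at the expected seat height. Releasing.

Emit:
arm_command(rot=[[0,0,0],[0,0,0],[0,0,0],[0,0,0],[0,0,0]], slide=[[0,0,0],[0,0,0],[0,0,0],[0,0,0],[0,0,0]], gripper=[16,20,26,34,34])

```text
clock: 25.72
eef_pos: [620.7, -45.5, 129.7]
tool_rot: [-3.14, -0.006, -0.251]
force: [-0.9, 1.3, -0.4]
width: 34.0
```

```bash
python3 shot.py wrist w18
```

```text
25.7667 [620.7 -45.5 129.6] [-3.14  -0.006 -0.251] 34.01645254845968
```

View pics/w18.png

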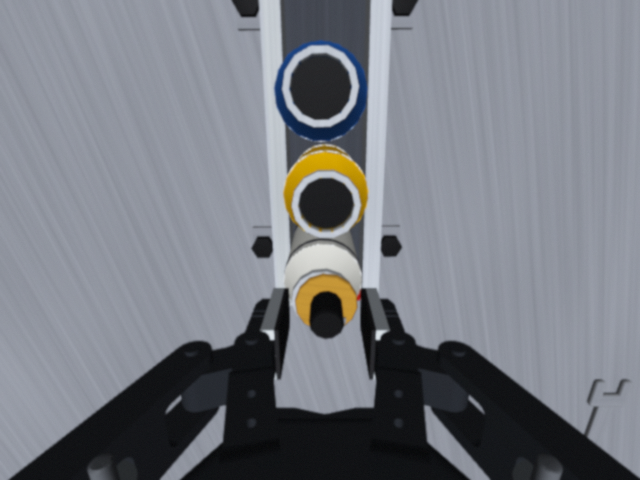

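The wrist view shows the valve in the mouth at (326,300), with the fingers clear on both sides. Retreating straight up and checking.

Emit:
arm_command(rot=[[0,0,0],[0,0,0],[0,0,0],[0,0,0],[0,0,0]], slide=[[0,0,6],[0,0,10],[0,0,20],[0,0,35],[0,0,35]], gripper=[40,45,45,45,45])

```text
clock: 26.18
eef_pos: [614.7, -44.5, 233.4]
tool_rot: [3.14, 0.011, -0.252]
force: [0.1, -0.3, 0.3]
width: 45.2
```

Emit:
arm_command(rot=[[0,0,0],[0,0,0],[0,0,0]], slide=[[0,10,20],[0,0,0],[0,0,0]], gripper=[45,45,45])

```text
clock: 26.43
eef_pos: [618.8, -36.4, 265.1]
tool_rot: [-3.141, -0.005, -0.254]
force: [0.3, -0.5, -0.8]
width: 44.9
```

```bash
python3 shot.py wrist w19;python3 shot.py scene s19
python3 - <<'E'
import cv2,numpy as np
im=cv2.imread('pics/s19.png');a=cv2.resize(im[200:310,330:450],None,fx=5,fy=5,interpolation=cv2.INTER_CUBIC)
cv2.imwrite('pics/s19c.png',a)
E
```

```text
26.4833 [619.1 -36.  265. ] [-3.14  -0.005 -0.253] 45.105219519433284
26.5333 [618.4 -36.  263.8] [-3.141e+00 -3.000e-03 -2.540e-01] 44.846322919457094
```

View pics/w19.png

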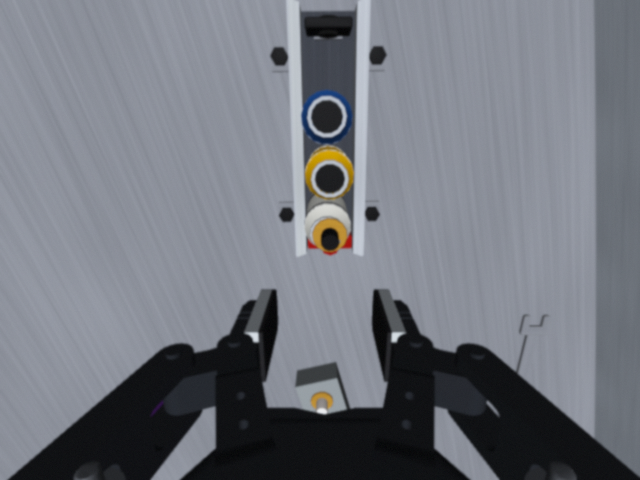

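View pics/s19c.png

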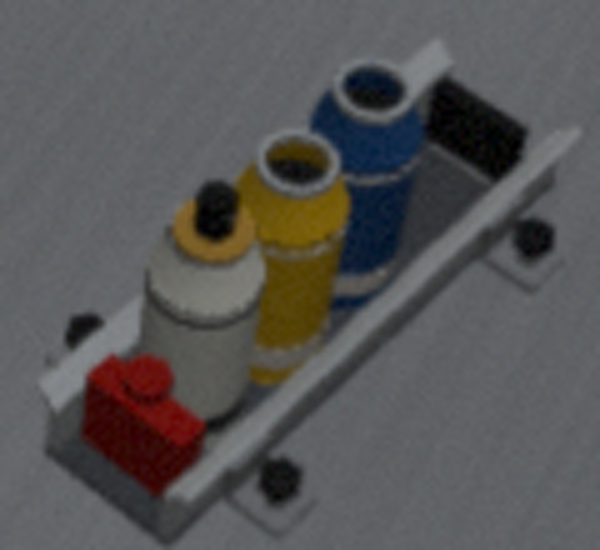

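View pics/s19.png

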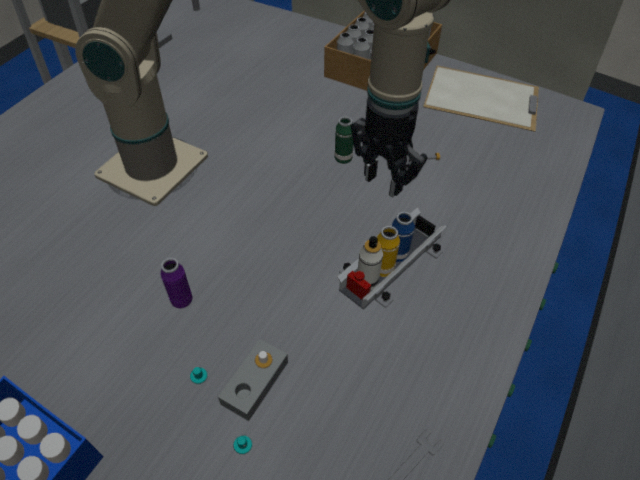

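Run:
```python
from h import *
import pickle
c,d=pickle.load(open('pics/w19.pkl','rb'));S=np.array([615.6,-80.2]);im=cv2.imread('pics/w19.png')
def f(n,p): v=np.array(p[:2])-S; print(n,np.round(p,1),'along',round(v@[.24,.971],1),'perp',round(v@[.971,-.24],1))
f('blue',plane(c,(326.5,117.5),122));f('yellow',plane(c,(330,179.5),122))
hsv=cv2.cvtColor(im,cv2.COLOR_BGR2HSV)
m=cv2.inRange(hsv,(8,120,80),(25,255,255));m[:205]=0;m[265:]=0;m[:,:305]=0;m[:,355:]=0
k=np.argwhere(m)
P=np.array([point(c,(x,y),d[y,x]) for y,x in k]); P=P[abs(P[:,2]-np.median(P[:,2]))<5]
A=np.c_[P[:,:2]-P[:,:2].mean(0),np.ones(len(P))];s=np.linalg.lstsq(A,P[:,2],rcond=None)[0]
print('flange z',np.median(P[:,2]),'slopes',s[:2],len(P),'extent',P.min(0),P.max(0))
cs,_=cv2.findContours(m,cv2.RETR_EXTERNAL,cv2.CHAIN_APPROX_NONE);h=cv2.convexHull(max(cs,key=cv2.contourArea));e=cv2.fitEllipse(h);print(e)
f('flange',plane(c,e[0],125.5))
B=[point(c,(x,y),d[y,x]) for y in range(230,250) for x in range(323,337)];B=np.array(B);print('button top z',np.percentile(B[:,2],[50,90,97]))
# white can body upper visible, and rims heights
for u in [(326,95),(330,158),(312,179)]: print(point(c,u,d[u[1],u[0]]).round(1))
```

```text
blue [643.2  47.7 122. ] along 130.8 perp -3.9
yellow [633.6  -1.4 122. ] along 80.9 perp -1.4
flange z 125.59768924083164 slopes [-0.00822178  0.00478641] 545 extent [606.15044163 -64.54850629 122.36863043] [635.80563679 -33.45643228 130.04552842]
((329.6351623535156, 235.33836364746094), (33.369327545166016, 34.23397445678711), 75.42198944091797)
flange [621.2 -48.7 125.5] along 31.9 perp -2.1
button top z [143.7178279  144.64885588 145.16568434]
[647.3  65.  111.3]
[638.1  15.3 113.7]
[618.9   2.9 122. ]
```

The flange top is at z=125.6 (125.5 expected) and level to 0.01. The cans are 32, 81 and 131 mm from the stop, and the gripper is clear. Handing in.

```bash
python3 -c "
from cell import ctrl
print(ctrl.finish_job())"
```

```text
the job is handed in; nothing more can be done
None
```

The can lane is loaded and handed in at about 26.5 s on the clock. White stands next to the red stop, yellow in the middle and blue last, with the black-button valve seated in the white can's mouth.

- **Can positions:** The last wrist view put white 31.9 mm from the stop's centre (taken from its valve), and yellow and blue at 80.9 and 130.8 mm. That leaves gaps of about 4–5 mm between cans. All three are within 4 mm of the lane's centre line and look upright on the lane floor.
- **Valve:** The flange top is at z = 125.6 mm, where 125.5 means fully seated, and it is level to about 0.01 rad. The fit met only 3.7 N of contact. Its centring in the mouth was judged from the seating and the pictures, since the flange hides the rim.
- **Bystanders:** The green can, white-button valve, dial gauge and look-alikes were never touched. The green can, white-button valve, purple can and both turquoise valves looked unmoved in the last pictures. The gauge was hidden behind the arm there; it was last seen in place at about 19 s, and the arm did not go near it.
- **Disagreements:** The scene camera read about 2–4 mm off the wrist camera and the tool position. I therefore aligned the valve and mouth relative to each other in the same views.

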